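# Set up the boil test of a trench candle

### The arm

A 6-joint arm with a two-finger parallel gripper is mounted at the origin on a cart in front of the work surface, level with it; the furniture and walls round the work are solid. World frame = base frame: x ahead of the robot, y to its left, z up, the work surface at z = 0. Lengths are in m, angles in degrees, forces in N, time in s.
With the tool pointing down it reaches from about 0.3 to 0.75 m from the base axis. Payload 8.5 kg.
Tool frame: the origin (TCP) lies midway between the tips of the shut fingers; the grasp point (between the pads) lies 19 mm behind it; z points along the fingers, y is the line along which they close (so a half turn about z gives the same grasp; the last joint's range is limited). The gripper opens to 85 mm and grips with 20 to 120 N. Pads are 22 mm wide; open, the fingers measure 114 mm over their backs; the gripper's body (76 mm by 85 mm) begins 54 mm behind the grasp point. The pads swing forward as they close: fully open they stand 13 mm farther back than shut.
Start: joints at [54.872, 21.807, 74.336, -0, 83.858, -12.336], TCP at [0.213, 0.507, 0.231] pointing down, gripper open.
Joint ranges: [-178.18, 178.18], [-50.72, 133.34], [12.68, 142.11], [-81.47, 261.47], [9.98, 163.14], [-165.26, 165.26]. Speed limits (degrees/s): [136.94, 136.94, 180, 180, 180, 180].

### API

Orientations are given as a 3x3 rotation matrix whose columns are the frame's x, y, z axes.
In Python, from rig import env, get_image, close_job gives the robot as it stands.
- The arm moves only by the tool step_arm, never from a script. Its argument "targets" is a list of rows, each a list of 2 entries, a list of its own where there are three numbers: the shift along the tool's x, y, z as a fraction of full scale, then the turn, a rotation vector about the tool's x, y, z as a fraction of full scale. In form: [[[x, y, z], [wx, wy, wz]], ...]. A call has 1 to 10 rows; each row is the pose to reach, as a shift and turn from the pose commanded when the call began, along the tool's axes at that moment; what a row does not reach only later rows make up. Full scale, the value 1, is 0.3 m for a shift and 45 degrees for a turn. A row lasts 1/12 s, in which the tool goes at most 41.7 mm and 7.16 degrees, less where a joint would pass 70% of its speed; a pose out of reach is approached as far as the arm can. A call with a number of a shift or a turn outside -1 to 1 is refused whole. A call with a gripper value outside its range is refused whole. "jaw" is the finger opening in mm, from 0 to 85.4, set as the call begins (left out, the last holds). The fingers move at their own pace and stop on an object; "grip_force" is the grip in N (left out, the last holds). Time passes only in rows, so rows that repeat a pose let the fingers close. It gives the time, the measured TCP pose, the force, the opening and the grip force at its end, in the units of the state.
- env.observe(): the state, without advancing time (a new reading comes with each control period).
- get_image(name): name is "scene" or "top" or "wrist"; returns a dict with "img" (420x560x3 uint8, red, green, blue), "z_map" (420x560 float32, m along the optical axis (not along the pixel's ray), 0 where there is no reading), "intrinsics" (3x3 intrinsics, pixels), "D" ([k1, k2, p1, p2, k3] as OpenCV has them; the pictures are not rectified), "rvec" (rotation vector, rad) and "tvec" (3), from world to camera coordinates, as OpenCV has them. Camera axes: x right, y down, z forward; pixel columns grow to the right and rows downward; lengths in m; the calibration is good to about 2 mm. A picture is of the moment at which its call begins.
- close_job(): hands the job in; it is judged then, once.
The state is a dict: "time_s": time; "q": joint angles; "qvel": joint speeds; "joint_efforts": joint torques, N m; "position": TCP position; "tool_rot": TCP orientation; "ft_force": force on the tool from outside, world axes, zero at the start; "wrist_torque": the same for the moment, N m; "grip_width": finger opening in m; "gripper_force": force on a finger pad.
Only numpy, scipy, OpenCV 4.12 (cv2) and the standard library are available. Lean on these libraries where they do the work, as an engineer would, in place of code of your own. Each camera call takes 0.05 s, during which the arm holds its last target. There are 200 camera calls.

### The job

Set up the boil test of the low red tin candle on the grey heat-proof board: stand the candle in the middle of the board, and one firebrick on end towards each short end of the board, on the line through the candle and square to the board, with a finger's width or more of air between brick and candle and the bricks wholly on the board. Then lay the steel grate across the two brick tops, along the board and centred, so that its two spreader bars hang down between the bricks and the rods lie flat on the brick tops, and last stand the ribbed tin upright in the middle of the grate, straight above the candle. Let go of everything and leave the matchbox and the wax block where they are.

Things in the scene. Friction and masses are not known exactly. Their poses are not given: they have to be found in the camera images.
- board: grey fibre-cement board, 130 x 250 x 6 mm, fixed flat on the table, with a dark soot ring in its middle; origin at the centre of its underside (the table), x across it (130 mm), y along it (250 mm), z up. Its top is at z = 6 mm
- candle: low red candle tin with a silver rim, filled with rolled brown card, a card wick in the middle, near the table's front edge (the many other candles are wider and not red); 66 mm in diameter, tin 45 mm high, wick tip at 60 mm (the wick cannot be touched); 0.17 kg; origin at the centre of its underside, z up; grasp across the tin
- brick_1: cream insulating firebrick, cut piece 64 (x) x 57 (y) x 114 (z) mm, standing on end, about 0.3 kg; origin at the centre of its underside, z up; grasp across the 57 mm (along its y) near the top
- brick_2: a second brick like brick_1; either may stand at either end
- grate: dark steel grate lying flat: five 6 mm rods 190 mm long (along y), 64 mm over the outermost rods (along x: grasp here, at the middle); under them two cross bars 12 mm high, 88 mm over their outer faces (along y). Rods at 12 to 18 mm height; 0.27 kg. Origin: its middle, at the bars' lower edge, z up. The bars must hang between the bricks: a gap of about 105 mm serves well
- tin: empty silver tin with ribs all round, near the table's front edge; 68 mm in diameter, 76 mm high, 0.07 kg; origin at the centre of its underside, z up; grasp across the body
- matches: red matchbox, 36 x 53 x 15 mm, to be left alone; origin at the centre of its underside
- wax: cream rough wax block lying flat just right of the board, 44 x 72 x 28 mm, to be left alone; origin at the centre of its underside
Mind the look-alikes: they are no part of the job. Leave any yellow look-alike of the tin alone.

How it is judged (in metres and radians):
On the way, in this order (a step that is already met when the one before it is completed fails the run):
1. the candle stands in the middle of the board with a firebrick on end at either side of it, all let go (horizontal distance between candle and board below 0.015 m and z of candle in the frame of board between 0.003 and 0.01 m and angle between each of candle, brick_1, brick_2's own z axis and vertical below 0.1 rad and linear speed of each of candle, brick_1, brick_2 below 0.02 m/s and contact force between the fingers and candle below 0.3 N and x of brick_1 in the frame of board between -0.015 and 0.015 m and z of brick_1 in the frame of board between 0.003 and 0.01 m and (angle between the x axis of brick_1 and the x axis of board, either way round below 0.2 rad or angle between the x axis of brick_1 and the y axis of board, either way round below 0.2 rad) and contact force between the fingers and brick_1 below 0.3 N and x of brick_2 in the frame of board between -0.015 and 0.015 m and z of brick_2 in the frame of board between 0.003 and 0.01 m and (angle between the x axis of brick_2 and the x axis of board, either way round below 0.2 rad or angle between the x axis of brick_2 and the y axis of board, either way round below 0.2 rad) and contact force between the fingers and brick_2 below 0.3 N and ((y of brick_1 in the frame of board between 0.07 and 0.1 m and y of brick_2 in the frame of board between -0.1 and -0.07 m) or (y of brick_1 in the frame of board between -0.1 and -0.07 m and y of brick_2 in the frame of board between 0.07 and 0.1 m))), for 0.2 s.
2. the grate lies seated on both bricks, its spreader bars between them, let go, with candle and bricks still in place (all of step 1 and x of grate in the frame of board between -0.015 and 0.015 m and y of grate in the frame of board between -0.015 and 0.015 m and z of grate in the frame of board between 0.104 and 0.112 m and angle between grate's own z axis and vertical below 0.04 rad and angle between the y axis of grate and the y axis of board, either way round below 0.15 rad and linear speed of grate below 0.02 m/s and contact force between the fingers and grate below 0.3 N), for 0.2 s.
At the end, for the whole second after the job is handed in: All let go, at rest, upright: candle within 15 mm of the board's centre; a brick 70 to 100 mm from it at each side, within 15 mm of the line, square to 0.2 rad; grate flat on both bricks, bars between, centred to 15 mm, aligned to 0.15 rad; tin on it, within 15 mm of the candle's axis (all of step 2 and horizontal distance between tin and candle below 0.015 m and z of tin in the frame of board between 0.122 and 0.131 m and angle between tin's own z axis and vertical below 0.06 rad and linear speed of tin below 0.02 m/s and contact force between the fingers and tin below 0.3 N); the robot touches nothing.
It fails at once if the matchbox or the wax block is moved by more than 15 mm (distance of any of matches, wax from where it was at the start of the episode above 0.015 m).
It also fails if it takes over 138 s, if anything falls off the work surface, if the arm or the gripper's body presses on something with over 40 N, if the wrist force passes 120 N, or if a joint passes its speed limit or range.

## Working session

There is one attempt and no reset: what is moved stays moved. The work goes in short steps, Python scripts to look and compute and a tool call to move; the robot and the scene stay as the last step left them, time stands still between calls to the robot, and variables do not carry over. Pictures are saved under pics/ and viewed, at most 14 in all, crops included, and the job is handed in when it is done.

Besides the shell and the picture viewer there is one more tool, called after ">>>" by a JSON object that holds its "name" and its "arguments", one argument or row to a line. step_arm: Moves the arm, as the interface text tells. Its arguments: {"type":"object","properties":{"targets":{"type":"array","items":{"type":"array"}},"jaw":{"type":"number"},"grip_force":{"type":"number"}},"required":["targets"]}

```bash
mkdir -p pics; ls; cat > h.py <<'E'
import numpy as np,cv2
from rig import env,get_image,close_job
def shot(n,f=None):
    d=get_image(n)
    if f: cv2.imwrite('pics/'+f,cv2.cvtColor(d['img'],cv2.COLOR_RGB2BGR))
    return d
def world(d):
    K=np.array(d['intrinsics'],float);D=np.array(d['D'],float)
    h,w=d['z_map'].shape
    uv=np.stack(np.meshgrid(np.arange(w),np.arange(h)),-1).reshape(-1,1,2).astype(float)
    n=cv2.undistortPoints(uv,K,D).reshape(h,w,2)
    z=d['z_map'][...,None]
    P=np.concatenate([n*z,z],-1)
    R=cv2.Rodrigues(np.array(d['rvec'],float))[0]
    W=(P-np.array(d['tvec'],float).reshape(3))@R
    W[d['z_map']==0]=np.nan
    return W
E
python3 - <<'E'
from h import *
for n in ('scene','top','wrist'):
    d=shot(n,n+'0.png'); np.savez(n+'0.npz',**d)
    W=world(d); print(n,np.nanpercentile(W.reshape(-1,3),[1,50,99],axis=0).round(2))
s=env.observe();print(s['time_s'],s['position'],s['tool_rot'],s['grip_width'])
E
```

```text
pics
scene [[-0.28 -0.86 -0.76]
 [ 0.61  0.1   0.  ]
 [ 2.48  3.23  0.75]]
top [[-0.33 -1.51 -0.76]
 [ 0.52 -0.09 -0.  ]
 [ 1.78  1.25  0.17]]
wrist [[-0.52 -0.74 -0.76]
 [ 0.21  0.51 -0.72]
 [ 0.62  1.51  0.33]]
0.15 [0.21293683 0.50686047 0.23086179] [[-9.21916140e-01  3.87388979e-01 -6.39626042e-04]
 [ 3.87389438e-01  9.21915704e-01 -9.26028883e-04]
 [ 2.30947909e-04 -1.10150535e-03 -9.99999367e-01]] 0.08531539131553056
```

View pics/top0.png

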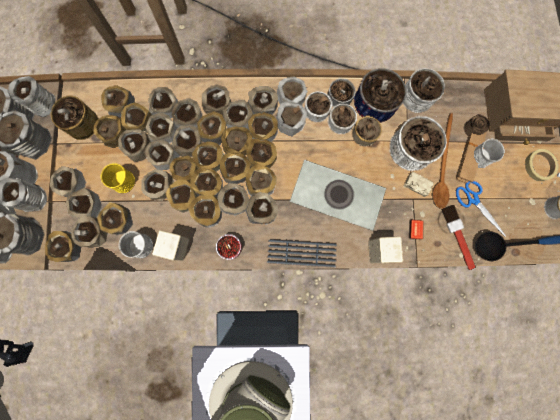

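View pics/scene0.png

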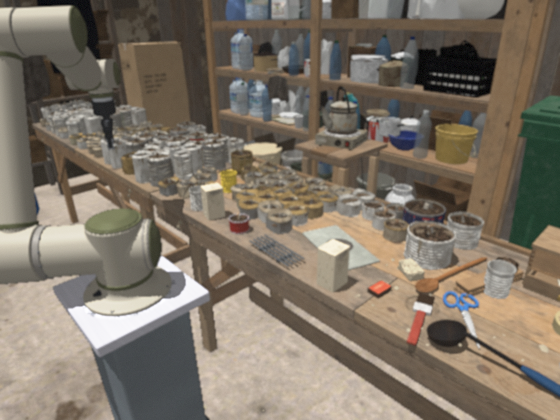

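The top picture shows:
- Candle candidates: the red tin at (229,245). The brown and gold ones, e.g. (112,217) and (62,245), are wider and not red.
- Tin candidates: silver at (132,244) near the front edge, yellow at (117,177), and others at (489,152), (290,90) and (66,181).
- Bricks at (172,245) and (388,249), grate at (302,252), board at (338,195).
- Wax at (419,183), matches at (416,229).

I'll choose (229,245) for the candle and (132,244) for the tin, then check both in a crop.

```bash
cat >> h.py <<'E'
def comp(W,sel):
    m=sel.astype(np.uint8); n,l,st,c=cv2.connectedComponentsWithStats(m)
    return [(st[i],l==i) for i in range(1,n) if st[i][4]>8]
E
python3 - <<'E'
from h import *
d=dict(np.load('top0.npz'));W=world(d)
def rect(name,box,zlo,zhi):
    u0,v0,u1,v1=box;P=W[v0:v1,u0:u1].reshape(-1,3);P=P[(P[:,2]>zlo)&(P[:,2]<zhi)]
    r=cv2.minAreaRect(P[:,:2].astype(np.float32)*1000);print(name,len(P),np.round(r[0]),np.round(r[1]),round(r[2],1),np.median(P[:,2]).round(4))
rect('brick1',(150,225,195,265),.1,.125)
rect('brick2',(366,230,404,268),.1,.125)
rect('grate',(264,235,340,268),.008,.03)
rect('candle',(214,230,246,262),.03,.07)
rect('tin',(116,228,152,262),.065,.09)
rect('wax',(402,168,436,200),.015,.04)
rect('matches',(408,215,428,242),.008,.02)
# board by colour
hsv=cv2.cvtColor(d['img'],cv2.COLOR_RGB2HSV)
m=np.zeros(W.shape[:2],bool);m[155:235,285:390]=True
m&=(hsv[...,1]<45)&(W[...,2]<.012)
st,k=max(comp(W,m),key=lambda a:a[0][4]);P=W[k]
r=cv2.minAreaRect(P[:,:2].astype(np.float32)*1000);print('board',len(P),r,np.median(P[:,2]))
im=cv2.cvtColor(d['img'],cv2.COLOR_RGB2BGR)
s=cv2.cvtColor(np.load('scene0.npz')['img'],cv2.COLOR_RGB2BGR)
a=cv2.resize(im[160:275,40:240],(800,460)[:2]);b=cv2.resize(im[160:275,240:440],(800,460))
cv2.imwrite('pics/c1.png',cv2.resize(np.vstack([cv2.resize(im[225:270,90:250],(800,225)),cv2.resize(s[170:245,150:330],(800,333))]),(800,558)))
E
```

```text
brick1 590 [422. 203.] [59. 62.] 75.9 0.115
brick2 582 [ 406. -360.] [64. 58.] 2.8 0.1148
grate 785 [ 402. -144.] [189.  64.] 85.6 0.0181
candle 490 [419.  56.] [65. 64.] 45.1 0.0413
tin 142 [427. 306.] [68. 67.] 3.3 0.0745
wax 396 [ 592. -485.] [90. 61.] 39.4 0.0268
matches 251 [ 465. -470.] [41. 51.] 86.7 0.0155
board 3828 ((566.8663330078125, -251.9746856689453), (250.24063110351562, 130.95245361328125), 70.3569107055664) 0.00711337604220303
```

View pics/c1.png

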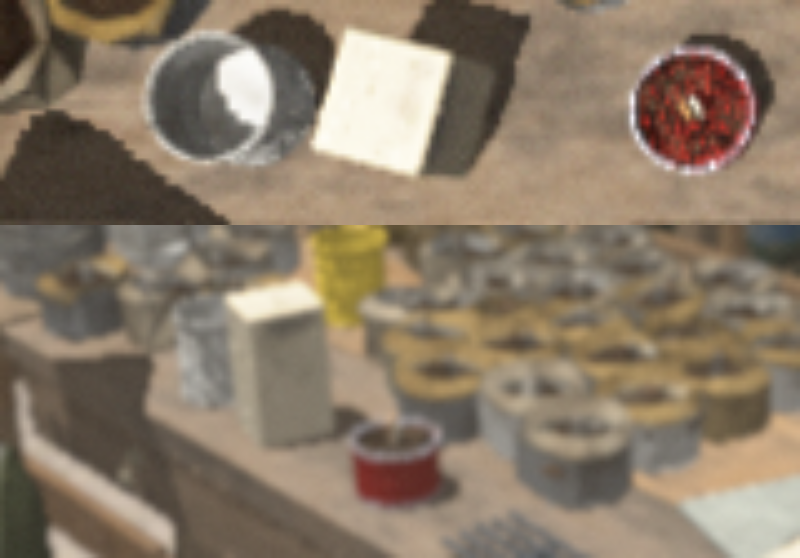

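The crop confirms the low red tin with a silver rim and wick (crop pixel 692,108) and the ribbed open silver tin (210,95) next to brick 1. The measured sizes match the given ones, so I'll plan the first moves.

```bash
cat >> h.py <<'E'
def plan(*wps):
    """wps: (x,y,z,psi) world mm / tool-y yaw deg; prints chained call numbers"""
    s=env.observe();R=np.array(s['tool_rot']);p=np.array(s['position'])
    from scipy.spatial.transform import Rotation as Ro
    print('t',round(s['time_s'],2),'p',(p*1000).round(1),'yaw',np.degrees(np.arctan2(R[1,1],R[0,1])).round(1),'q',np.round(s['q'],0),'w',round(s['grip_width']*1000,1),'F',np.round(s['ft_force'],1),s['gripper_force'])
    for x,y,z,a in wps:
        q=np.array([x,y,z])/1000;a=np.radians(a);c,n=np.cos(a),np.sin(a)
        T=np.array([[-n,c,0],[c,n,0],[0,0,-1.]])
        sh=R.T@(q-p)/.3; w=Ro.from_matrix(R.T@T).as_rotvec(degrees=True)/45
        print((x,y,z),sh.round(3).tolist(),w.round(3).tolist(),'mm',round(np.linalg.norm(q-p)*1000))
        R,p=T,q
E
python3 - <<'E'
from h import *
plan((330,290,230,70.4),(419,56,180,70.4),(419,56,60,70.4))
W=world(dict(np.load('top0.npz')))
for n,b in (('path',(150,60,400,232)),):
    u0,v0,u1,v1=b;P=W[v0:v1,u0:u1].reshape(-1,3)
    for x0 in np.arange(.45,.85,.05):
        q=P[(P[:,0]>x0)&(P[:,0]<x0+.05)];print(x0.round(2),[ (np.max(q[(q[:,1]>y)&(q[:,1]<y+.1),2],initial=0)*1000).round() for y in np.arange(-.6,.3,.1)])
P=W[230:262,214:246].reshape(-1,3);P=P[(P[:,2]>.0435)&(P[:,2]<.048)]
print(cv2.minEnclosingCircle((P[:,:2]*1000).astype(np.float32)))
E
```

```text
t 0.15 p [212.9 506.9 230.9] yaw 67.2 q [ 55.  22.  74.  -0.  84. -12.] w 85.3 F [-1.1  0.3  0. ] 0.0
(330, 290, 230) [-0.64, -0.515, 0.003] [-0.001, -0.0, -0.071] mm 246
(419, 56, 180) [-0.541, -0.635, 0.167] [0.0, 0.0, 0.0] mm 255
(419, 56, 60) [0.0, 0.0, 0.4] [0.0, 0.0, 0.0] mm 120
0.45 [np.float64(0.0), np.float64(8.0), np.float64(11.0), np.float64(11.0), np.float64(7.0), np.float64(57.0), np.float64(54.0), np.float64(56.0), np.float64(113.0)]
0.5 [np.float64(0.0), np.float64(7.0), np.float64(12.0), np.float64(14.0), np.float64(12.0), np.float64(66.0), np.float64(60.0), np.float64(64.0), np.float64(55.0)]
0.55 [np.float64(0.0), np.float64(6.0), np.float64(12.0), np.float64(13.0), np.float64(14.0), np.float64(59.0), np.float64(60.0), np.float64(66.0), np.float64(60.0)]
0.6 [np.float64(0.0), np.float64(9.0), np.float64(13.0), np.float64(13.0), np.float64(12.0), np.float64(60.0), np.float64(65.0), np.float64(64.0), np.float64(59.0)]
0.65 [np.float64(0.0), np.float64(94.0), np.float64(8.0), np.float64(10.0), np.float64(12.0), np.float64(66.0), np.float64(62.0), np.float64(59.0), np.float64(60.0)]
0.7 [np.float64(0.0), np.float64(92.0), np.float64(61.0), np.float64(50.0), np.float64(57.0), np.float64(59.0), np.float64(59.0), np.float64(59.0), np.float64(59.0)]
0.75 [np.float64(0.0), np.float64(89.0), np.float64(92.0), np.float64(52.0), np.float64(56.0), np.float64(62.0), np.float64(61.0), np.float64(66.0), np.float64(58.0)]
0.8 [np.float64(0.0), np.float64(88.0), np.float64(92.0), np.float64(59.0), np.float64(59.0), np.float64(66.0), np.float64(60.0), np.float64(59.0), np.float64(59.0)]
((420.0327453613281, 55.749542236328125), 33.04100036621094)
```

>>> {"name": "step_arm", "arguments": {
  "targets": [
    [[-0.64,-0.515,0.0],[0,0,-0.071]],
    [[-0.64,-0.515,0.0],[0,0,-0.071]],
    [[-0.64,-0.515,0.0],[0,0,-0.071]],
    [[-0.64,-0.515,0.0],[0,0,-0.071]],
    [[-0.64,-0.515,0.0],[0,0,-0.071]],
    [[-0.64,-0.515,0.0],[0,0,-0.071]],
    [[-0.64,-0.515,0.0],[0,0,-0.071]],
    [[-0.64,-0.515,0.0],[0,0,-0.071]],
    [[-0.64,-0.515,0.0],[0,0,-0.071]],
    [[-0.64,-0.515,0.0],[0,0,-0.071]]
  ],
  "jaw": 85,
  "grip_force": 40
}}

```text
time_s: 0.98
position: [0.3297, 0.291, 0.2312]
tool_rot: [[-0.943, 0.334, -0.0], [0.334, 0.943, 0.0], [0.0, -0.0, -1.0]]
ft_force: [0.1, 1.1, 0.4]
grip_width: 0.085
gripper_force: 0.0
```

>>> {"name": "step_arm", "arguments": {
  "targets": [
    [[-0.541,-0.635,0.167],[0,0,0]],
    [[-0.541,-0.635,0.167],[0,0,0]],
    [[-0.541,-0.635,0.167],[0,0,0]],
    [[-0.541,-0.635,0.167],[0,0,0]],
    [[-0.541,-0.635,0.167],[0,0,0]],
    [[-0.541,-0.635,0.167],[0,0,0]],
    [[-0.541,-0.635,0.167],[0,0,0]],
    [[-0.541,-0.635,0.167],[0,0,0]],
    [[-0.541,-0.635,0.167],[0,0,0]],
    [[-0.541,-0.635,0.167],[0,0,0]]
  ]
}}

```text
time_s: 1.82
position: [0.4188, 0.0579, 0.1814]
tool_rot: [[-0.943, 0.333, 0.0], [0.333, 0.943, 0.0], [0.0, 0.0, -1.0]]
ft_force: [0.1, 0.2, 0.2]
grip_width: 0.0849
gripper_force: 0.0
```

```bash
python3 - <<'E'
from h import *
d=shot('wrist','w1.png');W=world(d);P=W.reshape(-1,3)
Q=P[(np.hypot(P[:,0]-.42,P[:,1]-.056)<.05)&(P[:,2]>.0425)&(P[:,2]<.05)]
print(len(Q),cv2.minEnclosingCircle((Q[:,:2]*1000).astype(np.float32)) if len(Q) else '')
plan((420,56,60,70.4),(420,56,12,70.4))
E
```

```text
773 ((420.2626037597656, 55.019325256347656), 33.154632568359375)
t 1.87 p [418.8  57.9 181.5] yaw 70.6 q [ -8.  12.  98.   0.  70. -79.] w 85.2 F [-0.4 -0.2  0.7] 0.0
(420, 56, 60) [-0.006, -0.005, 0.405] [0.0, 0.0, 0.004] mm 122
(420, 56, 12) [0.0, 0.0, 0.16] [0.0, 0.0, 0.0] mm 48
```

>>> {"name": "step_arm", "arguments": {
  "targets": [
    [[0,0,0.1],[0,0,0]],
    [[0,0,0.2],[0,0,0]],
    [[0,0,0.28],[0,0,0]],
    [[0,0,0.35],[0,0,0]],
    [[0,0,0.4],[0,0,0]],
    [[0,0,0.4],[0,0,0]],
    [[0,0,0.4],[0,0,0]]
  ]
}}

```text
time_s: 2.45
position: [0.419, 0.0573, 0.0614]
tool_rot: [[-0.943, 0.334, -0.001], [0.334, 0.943, 0.0], [0.001, -0.0, -1.0]]
ft_force: [0.3, -0.3, 0.9]
grip_width: 0.0852
gripper_force: 0.0
```

```bash
python3 - <<'E'
from h import *
plan((420,55.5,12,70.4))
E
```

```text
t 2.45 p [419.   57.3  61.4] yaw 70.5 q [ -8.  23. 108.   0.  49. -79.] w 85.2 F [ 0.3 -0.3  0.9] 0.0
(420, 55.5, 12) [-0.005, -0.005, 0.165] [-0.0, -0.001, 0.002] mm 49
```

>>> {"name": "step_arm", "arguments": {
  "targets": [
    [[-0.003,-0.002,0.08],[0,0,0]],
    [[-0.005,-0.005,0.14],[0,0,0]],
    [[-0.005,-0.005,0.165],[0,0,0]],
    [[-0.005,-0.005,0.165],[0,0,0]],
    [[-0.005,-0.005,0.165],[0,0,0]]
  ]
}}

```text
time_s: 2.87
position: [0.4206, 0.0546, 0.0126]
tool_rot: [[-0.942, 0.335, 0.001], [0.335, 0.942, -0.0], [-0.001, 0.0, -1.0]]
ft_force: [0.3, -0.2, 0.4]
grip_width: 0.0851
gripper_force: 0.0
```

>>> {"name": "step_arm", "arguments": {
  "targets": [
    [[0,0,0],[0,0,0]],
    [[0,0,0],[0,0,0]],
    [[0,0,0],[0,0,0]],
    [[0,0,0],[0,0,0]],
    [[0,0,0],[0,0,0]],
    [[0,0,0],[0,0,0]],
    [[0,0,0],[0,0,0]],
    [[0,0,0],[0,0,0]],
    [[0,0,0],[0,0,0]],
    [[0,0,0],[0,0,0]]
  ],
  "jaw": 50,
  "grip_force": 40
}}

```text
time_s: 3.7
position: [0.4209, 0.0545, 0.0132]
tool_rot: [[-0.942, 0.335, 0.003], [0.335, 0.942, -0.0], [-0.003, 0.001, -1.0]]
ft_force: [-1.8, 1.6, 11.4]
grip_width: 0.0664
gripper_force: 41.7
```

```bash
python3 - <<'E'
from h import *
plan((420,55.5,142,70.4),(490,-100,150,70.4),(567,-252,110,70.4),(567,-252,30,70.4),(567,-252,19,70.4))
E
```

```text
t 3.7 p [420.9  54.5  13.2] yaw 70.4 q [ -9.  28. 111.   0.  41. -79.] w 66.4 F [-1.8  1.6 11.4] 41.65390195674263
(420, 55.5, 142) [0.003, 0.003, -0.429] [0.001, 0.004, 0.0] mm 129
(490, -100, 150) [-0.394, -0.41, -0.027] [0.0, 0.0, 0.0] mm 171
(567, -252, 110) [-0.412, -0.391, 0.133] [0.0, 0.0, 0.0] mm 175
(567, -252, 30) [0.0, 0.0, 0.267] [0.0, 0.0, 0.0] mm 80
(567, -252, 19) [0.0, 0.0, 0.037] [0.0, 0.0, 0.0] mm 11
```

Gripped at 66.4 mm. Carrying it to the board.

>>> {"name": "step_arm", "arguments": {
  "targets": [
    [[0,0,-0.06],[0,0,0]],
    [[0,0,-0.15],[0,0,0]],
    [[0,0,-0.28],[0,0,0]],
    [[0,0,-0.4],[0,0,0]],
    [[0,0,-0.43],[0,0,0]],
    [[0,0,-0.43],[0,0,0]]
  ]
}}

```text
time_s: 4.2
position: [0.4213, 0.0544, 0.1439]
tool_rot: [[-0.942, 0.335, 0.007], [0.335, 0.942, -0.001], [-0.007, 0.001, -1.0]]
ft_force: [-0.0, 0.5, -1.8]
grip_width: 0.0663
gripper_force: 46.4
```

>>> {"name": "step_arm", "arguments": {
  "targets": [
    [[-0.08,-0.08,0],[0,0,0]],
    [[-0.16,-0.16,0],[0,0,0]],
    [[-0.24,-0.24,0],[0,0,0]],
    [[-0.32,-0.32,0],[0,0,0]],
    [[-0.4,-0.4,0],[0,0,0]],
    [[-0.48,-0.48,0],[0,0,0]],
    [[-0.56,-0.56,0],[0,0,0]],
    [[-0.64,-0.64,0],[0,0,0]],
    [[-0.72,-0.72,0],[0,0,0]],
    [[-0.806,-0.8,0],[0,0,0]]
  ]
}}

```text
time_s: 5.03
position: [0.5672, -0.2539, 0.1392]
tool_rot: [[-0.942, 0.336, -0.002], [0.336, 0.942, 0.002], [0.003, 0.001, -1.0]]
ft_force: [1.2, 0.7, -1.3]
grip_width: 0.0663
gripper_force: 46.4
```

>>> {"name": "step_arm", "arguments": {
  "targets": [
    [[0,0,0.08],[0,0,0]],
    [[0,0,0.16],[0,0,0]],
    [[0,0,0.24],[0,0,0]],
    [[0,0,0.3],[0,0,0]],
    [[0,0,0.3],[0,0,0]]
  ]
}}

```text
time_s: 5.45
position: [0.565, -0.2513, 0.0456]
tool_rot: [[-0.942, 0.336, -0.008], [0.336, 0.942, 0.006], [0.009, 0.003, -1.0]]
ft_force: [-0.5, 0.7, -2.5]
grip_width: 0.0662
gripper_force: 46.3
```

```bash
python3 - <<'E'
from h import *
plan((567,-252,19.5,70.4))
E
```

```text
t 5.45 p [ 565.  -251.3   45.6] yaw 70.4 q [ -35.   39.   77.   -0.   65. -105.] w 66.2 F [-0.5  0.7 -2.5] 46.33441930403933
(567, -252, 19.5) [-0.008, -0.0, 0.087] [0.003, -0.012, -0.0] mm 26
```

>>> {"name": "step_arm", "arguments": {
  "targets": [
    [[-0.005,0,0.04],[0,0,0]],
    [[-0.005,0,0.07],[0,0,0]],
    [[-0.005,0,0.08],[0,0,0]],
    [[-0.005,0,0.085],[0,0,0]],
    [[-0.005,0,0.085],[0,0,0]],
    [[-0.005,0,0.085],[0,0,0]]
  ]
}}

```text
time_s: 5.95
position: [0.5691, -0.2534, 0.0258]
tool_rot: [[-0.942, 0.335, 0.001], [0.335, 0.942, -0.001], [-0.001, -0.0, -1.0]]
ft_force: [0.4, -0.0, -1.5]
grip_width: 0.0664
gripper_force: 46.4
```

```bash
python3 - <<'E'
from h import *
plan((567,-252,19.5,70.4))
E
```

```text
t 5.95 p [ 569.1 -253.4   25.8] yaw 70.4 q [ -35.   41.   77.    0.   62. -105.] w 66.4 F [ 0.4 -0.  -1.5] 46.38351441593841
(567, -252, 19.5) [0.008, 0.002, 0.021] [-0.0, 0.001, 0.0] mm 7
```

>>> {"name": "step_arm", "arguments": {
  "targets": [
    [[0.004,0,0.01],[0,0,0]],
    [[0.006,0.002,0.018],[0,0,0]],
    [[0.006,0.002,0.022],[0,0,0]],
    [[0.006,0.002,0.022],[0,0,0]],
    [[0.006,0.002,0.022],[0,0,0]]
  ]
}}

```text
time_s: 6.37
position: [0.5672, -0.252, 0.0194]
tool_rot: [[-0.942, 0.335, 0.0], [0.335, 0.942, -0.0], [-0.0, -0.0, -1.0]]
ft_force: [-3.1, 1.0, 4.6]
grip_width: 0.0667
gripper_force: 47.0
```

```bash
python3 - <<'E'
from h import *
plan((567,-252,19.5,70.4))
E
```

```text
t 6.37 p [ 567.2 -252.    19.4] yaw 70.4 q [ -35.   41.   78.   -0.   61. -105.] w 66.7 F [-3.1  1.   4.6] 46.987234560074285
(567, -252, 19.5) [0.001, -0.0, -0.0] [-0.0, 0.0, 0.0] mm 0
```

Contact. Release, go up, then over to brick 1.

>>> {"name": "step_arm", "arguments": {
  "targets": [
    [[0,0,0],[0,0,0]],
    [[0,0,0],[0,0,0]],
    [[0,0,0],[0,0,0]],
    [[0,0,0],[0,0,0]],
    [[0,0,0],[0,0,0]],
    [[0,0,0],[0,0,0]],
    [[0,0,0],[0,0,0]]
  ],
  "jaw": 85
}}

```text
time_s: 6.95
position: [0.5674, -0.2521, 0.0186]
tool_rot: [[-0.942, 0.335, 0.0], [0.335, 0.942, -0.0], [-0.0, -0.0, -1.0]]
ft_force: [-0.2, -0.3, 0.0]
grip_width: 0.0848
gripper_force: 0.0
```

>>> {"name": "step_arm", "arguments": {
  "targets": [
    [[0,0,-0.05],[0,0,0]],
    [[0,0,-0.15],[0,0,0]],
    [[0,0,-0.28],[0,0,0]],
    [[0,0,-0.42],[0,0,0]],
    [[0,0,-0.56],[0,0,0]],
    [[0,0,-0.65],[0,0,0]],
    [[0,0,-0.65],[0,0,0]]
  ]
}}

```text
time_s: 7.53
position: [0.569, -0.2531, 0.2206]
tool_rot: [[-0.942, 0.335, 0.01], [0.335, 0.942, -0.007], [-0.012, -0.003, -1.0]]
ft_force: [-0.4, -0.3, -0.3]
grip_width: 0.0851
gripper_force: 0.0
```

```bash
python3 - <<'E'
from h import *
d=shot('wrist','w2.png');W=world(d);P=W.reshape(-1,3)
Q=P[(np.hypot(P[:,0]-.567,P[:,1]+.252)<.06)&(P[:,2]>.0485)&(P[:,2]<.056)]
print(len(Q),cv2.minEnclosingCircle((Q[:,:2]*1000).astype(np.float32)) if len(Q) else '')
hsv=cv2.cvtColor(d['img'],cv2.COLOR_RGB2HSV)
d=get_image('top');W=world(d);P=W[225:265,150:195].reshape(-1,3);P=P[(P[:,2]>.1)&(P[:,2]<.125)]
plan((490,-10,230,75.9),(422,203,180,75.9),(422,203,76,75.9))
E
```

```text
623 ((566.2257690429688, -252.98175048828125), 33.17539978027344)
t 7.63 p [ 567.4 -252.1  214.3] yaw 70.4 q [ -35.   30.   64.   -0.   86. -105.] w 84.9 F [ 0.2 -0.1 -0.5] 0.0
(490, -10, 230) [0.514, 0.674, -0.053] [-0.001, 0.002, -0.122] mm 255
(422, 203, 180) [0.393, 0.633, 0.167] [0.0, 0.0, 0.0] mm 229
(422, 203, 76) [0.0, 0.0, 0.347] [0.0, 0.0, 0.0] mm 104
```

View pics/w2.png

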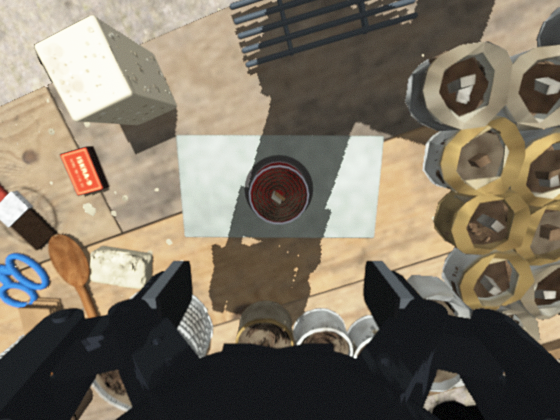

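The wrist view shows the candle at (279,192), centred on the board, which spans (178–382, 135–238) and is square to the tool. Next is brick 1.

>>> {"name": "step_arm", "arguments": {
  "targets": [
    [[0.514,0.674,-0.05],[0,0,-0.122]],
    [[0.514,0.674,-0.05],[0,0,-0.122]],
    [[0.514,0.674,-0.05],[0,0,-0.122]],
    [[0.514,0.674,-0.05],[0,0,-0.122]],
    [[0.514,0.674,-0.05],[0,0,-0.122]],
    [[0.514,0.674,-0.05],[0,0,-0.122]],
    [[0.514,0.674,-0.05],[0,0,-0.122]],
    [[0.514,0.674,-0.05],[0,0,-0.122]],
    [[0.514,0.674,-0.05],[0,0,-0.122]]
  ]
}}

```text
time_s: 8.38
position: [0.4898, -0.0101, 0.2276]
tool_rot: [[-0.97, 0.243, -0.002], [0.243, 0.97, 0.0], [0.002, -0.0, -1.0]]
ft_force: [0.4, -0.3, -0.1]
grip_width: 0.0846
gripper_force: 0.0
```

>>> {"name": "step_arm", "arguments": {
  "targets": [
    [[0.392,0.633,0.0],[0,0,0]],
    [[0.392,0.633,0.0],[0,0,0]],
    [[0.392,0.633,0.0],[0,0,0]],
    [[0.392,0.633,0.0],[0,0,0]],
    [[0.392,0.633,0.0],[0,0,0]],
    [[0.392,0.633,0.0],[0,0,0]],
    [[0.392,0.633,0.0],[0,0,0]],
    [[0.392,0.633,0.0],[0,0,0]],
    [[0.392,0.633,0.0],[0,0,0]]
  ]
}}

```text
time_s: 9.13
position: [0.423, 0.2016, 0.228]
tool_rot: [[-0.969, 0.245, -0.001], [0.245, 0.969, -0.001], [0.001, -0.001, -1.0]]
ft_force: [0.1, -1.5, 0.2]
grip_width: 0.0846
gripper_force: 0.0
```

```bash
cat >> h.py <<'E'
def rectw(c,r,zlo,zhi,cam='wrist'):
    P=world(shot(cam)).reshape(-1,3)
    Q=P[(np.hypot(P[:,0]-c[0]/1000,P[:,1]-c[1]/1000)<r/1000)&(P[:,2]>zlo/1000)&(P[:,2]<zhi/1000)]
    R=cv2.minAreaRect(Q[:,:2].astype(np.float32)*1000); print(len(Q),np.round(R[0],1),np.round(R[1],1),round(R[2],1),'z',np.median(Q[:,2]).round(4))
E
python3 - <<'E'
from h import *
rectw((422,203),60,110,120)
plan((422,203,76,75.9))
E
```

```text
4132 [421.2 203.4] [57.3 63.4] 75.8 z 0.1132
t 9.18 p [423.  201.5 228.2] yaw 75.8 q [ 11.  14.  87.  -0.  79. -65.] w 85.0 F [-0.5 -0.2  0.2] 0.0
(422, 203, 76) [0.004, 0.004, 0.507] [-0.001, -0.001, -0.003] mm 152
```

>>> {"name": "step_arm", "arguments": {
  "targets": [
    [[0.007,0.005,0.1],[0,0,0]],
    [[0.007,0.005,0.2],[0,0,0]],
    [[0.007,0.005,0.3],[0,0,0]],
    [[0.007,0.005,0.4],[0,0,0]],
    [[0.007,0.005,0.47],[0,0,0]],
    [[0.007,0.005,0.507],[0,0,0]],
    [[0.007,0.005,0.507],[0,0,0]],
    [[0.007,0.005,0.507],[0,0,0]]
  ],
  "jaw": 78
}}

```text
time_s: 9.85
position: [0.421, 0.2039, 0.0764]
tool_rot: [[-0.969, 0.246, -0.001], [0.246, 0.969, -0.0], [0.001, -0.0, -1.0]]
ft_force: [0.7, 1.3, 0.5]
grip_width: 0.0777
gripper_force: 0.0
```

>>> {"name": "step_arm", "arguments": {
  "targets": [
    [[0,0,0],[0,0,0]],
    [[0,0,0],[0,0,0]],
    [[0,0,0],[0,0,0]],
    [[0,0,0],[0,0,0]],
    [[0,0,0],[0,0,0]],
    [[0,0,0],[0,0,0]],
    [[0,0,0],[0,0,0]],
    [[0,0,0],[0,0,0]],
    [[0,0,0],[0,0,0]],
    [[0,0,0],[0,0,0]]
  ],
  "jaw": 45,
  "grip_force": 50
}}

```text
time_s: 10.68
position: [0.4213, 0.2048, 0.0777]
tool_rot: [[-0.97, 0.244, 0.003], [0.244, 0.97, -0.0], [-0.003, 0.001, -1.0]]
ft_force: [0.1, -1.2, 6.4]
grip_width: 0.0565
gripper_force: 54.4
```

```bash
python3 - <<'E'
from h import *
a=np.radians(70.4);u=np.array([np.cos(a),np.sin(a)])
t=np.array([566.9,-252])+81.5*u;print(t, np.array([566.9,-252])-81.5*u)
plan((421,203.4,250,75.8),(500,20,250,70.4),(*t,250,70.4),(*t,90,70.4))
E
```

```text
[ 594.23930293 -175.2223176 ] [ 539.56069707 -328.7776824 ]
t 10.68 p [421.3 204.8  77.7] yaw 75.9 q [ 11.  24. 100.  -0.  55. -64.] w 56.5 F [ 0.1 -1.2  6.4] 54.37252163887024
(421, 203.4, 250) [-0.002, -0.004, -0.574] [0.001, 0.004, 0.002] mm 172
(500, 20, 250) [-0.405, -0.528, 0.0] [0.0, 0.0, 0.12] mm 200
(np.float64(594.2393029346457), np.float64(-175.2223175978353), 250) [-0.514, -0.508, 0.0] [0.0, 0.0, 0.0] mm 217
(np.float64(594.2393029346457), np.float64(-175.2223175978353), 90) [0.0, 0.0, 0.533] [0.0, 0.0, 0.0] mm 160
```

>>> {"name": "step_arm", "arguments": {
  "targets": [
    [[0,0,-0.05],[0,0,0]],
    [[0,0,-0.15],[0,0,0]],
    [[0,0,-0.28],[0,0,0]],
    [[0,0,-0.4],[0,0,0]],
    [[0,0,-0.5],[0,0,0]],
    [[0,0,-0.57],[0,0,0]],
    [[0,0,-0.57],[0,0,0]]
  ]
}}

```text
time_s: 11.27
position: [0.4216, 0.2052, 0.2516]
tool_rot: [[-0.97, 0.244, 0.008], [0.244, 0.97, 0.002], [-0.007, 0.003, -1.0]]
ft_force: [0.2, 0.2, -3.1]
grip_width: 0.0565
gripper_force: 55.4
```

>>> {"name": "step_arm", "arguments": {
  "targets": [
    [[-0.06,-0.075,0],[0,0,0.02]],
    [[-0.13,-0.17,0],[0,0,0.04]],
    [[-0.2,-0.26,0],[0,0,0.06]],
    [[-0.27,-0.35,0],[0,0,0.08]],
    [[-0.34,-0.44,0],[0,0,0.1]],
    [[-0.38,-0.5,0],[0,0,0.12]],
    [[-0.405,-0.528,0],[0,0,0.12]],
    [[-0.405,-0.528,0],[0,0,0.12]]
  ]
}}

```text
time_s: 11.93
position: [0.5, 0.02, 0.2459]
tool_rot: [[-0.942, 0.336, -0.002], [0.336, 0.942, 0.0], [0.002, -0.001, -1.0]]
ft_force: [-0.1, -0.4, -3.5]
grip_width: 0.056
gripper_force: 55.7
```

>>> {"name": "step_arm", "arguments": {
  "targets": [
    [[-0.07,-0.07,0],[0,0,0]],
    [[-0.15,-0.15,0],[0,0,0]],
    [[-0.23,-0.23,0],[0,0,0]],
    [[-0.31,-0.31,0],[0,0,0]],
    [[-0.38,-0.38,0],[0,0,0]],
    [[-0.45,-0.45,0],[0,0,0]],
    [[-0.5,-0.49,0],[0,0,0]],
    [[-0.514,-0.508,0],[0,0,0]],
    [[-0.514,-0.508,0],[0,0,0]]
  ]
}}

```text
time_s: 12.68
position: [0.5942, -0.1734, 0.2461]
tool_rot: [[-0.943, 0.334, -0.002], [0.334, 0.943, 0.001], [0.002, 0.0, -1.0]]
ft_force: [-0.4, 0.5, -3.2]
grip_width: 0.0565
gripper_force: 55.6
```

```bash
python3 - <<'E'
from h import *
plan((594.2,-175.2,100,70.4),(594.2,-175.2,83.7,70.4))
E
```

```text
t 12.68 p [ 594.2 -173.4  246.1] yaw 70.5 q [-27.  28.  61.   0.  91. -98.] w 56.5 F [-0.4  0.5 -3.2] 55.60989260673523
(594.2, -175.2, 100) [-0.003, -0.006, 0.487] [0.001, -0.003, 0.002] mm 146
(594.2, -175.2, 83.7) [0.0, 0.0, 0.054] [0.0, 0.0, 0.0] mm 16
```

>>> {"name": "step_arm", "arguments": {
  "targets": [
    [[0,-0.004,0.08],[0,0,0]],
    [[0,-0.004,0.18],[0,0,0]],
    [[0,-0.004,0.28],[0,0,0]],
    [[0,-0.004,0.38],[0,0,0]],
    [[0,-0.004,0.44],[0,0,0]],
    [[0,-0.004,0.487],[0,0,0]],
    [[0,-0.004,0.487],[0,0,0]],
    [[0,-0.004,0.487],[0,0,0]],
    [[0,-0.004,0.487],[0,0,0]]
  ]
}}

```text
time_s: 13.43
position: [0.5941, -0.1738, 0.1028]
tool_rot: [[-0.943, 0.333, 0.002], [0.333, 0.943, -0.001], [-0.002, -0.0, -1.0]]
ft_force: [-0.5, 0.5, -3.7]
grip_width: 0.0565
gripper_force: 55.5
```

```bash
python3 - <<'E'
from h import *
plan((594.2,-175.2,83.7,70.4))
E
```

```text
t 13.43 p [ 594.1 -173.8  102.8] yaw 70.6 q [-27.  35.  74.   0.  71. -98.] w 56.5 F [-0.5  0.5 -3.7] 55.47059655189514
(594.2, -175.2, 83.7) [-0.002, -0.004, 0.064] [-0.0, 0.002, 0.003] mm 19
```

>>> {"name": "step_arm", "arguments": {
  "targets": [
    [[-0.001,-0.003,0.03],[0,0,0.003]],
    [[-0.001,-0.003,0.05],[0,0,0.003]],
    [[-0.001,-0.003,0.06],[0,0,0.003]],
    [[-0.001,-0.003,0.064],[0,0,0.003]],
    [[-0.001,-0.003,0.065],[0,0,0.003]],
    [[-0.001,-0.003,0.065],[0,0,0.003]]
  ]
}}

```text
time_s: 13.93
position: [0.5936, -0.1754, 0.0838]
tool_rot: [[-0.942, 0.336, 0.001], [0.336, 0.942, -0.0], [-0.001, -0.0, -1.0]]
ft_force: [-5.3, 3.3, 12.8]
grip_width: 0.0567
gripper_force: 57.6
```

```bash
python3 - <<'E'
from h import *
plan((594.2,-175.2,83.7,70.4))
E
```

```text
t 13.93 p [ 593.6 -175.4   83.8] yaw 70.4 q [-27.  36.  75.  -0.  69. -98.] w 56.7 F [-5.3  3.3 12.8] 57.629756927490234
(594.2, -175.2, 83.7) [-0.002, 0.001, 0.0] [-0.0, 0.001, -0.001] mm 1
```

>>> {"name": "step_arm", "arguments": {
  "targets": [
    [[0,0,0],[0,0,0]],
    [[0,0,0],[0,0,0]],
    [[0,0,0],[0,0,0]],
    [[0,0,0],[0,0,0]],
    [[0,0,0],[0,0,0]],
    [[0,0,0],[0,0,0]]
  ],
  "jaw": 78
}}

```text
time_s: 14.43
position: [0.5937, -0.1756, 0.0818]
tool_rot: [[-0.942, 0.336, -0.0], [0.336, 0.942, 0.0], [0.0, 0.0, -1.0]]
ft_force: [0.9, 1.0, 0.4]
grip_width: 0.0781
gripper_force: 0.0
```

>>> {"name": "step_arm", "arguments": {
  "targets": [
    [[0,0,-0.05],[0,0,0]],
    [[0,0,-0.15],[0,0,0]],
    [[0,0,-0.28],[0,0,0]],
    [[0,0,-0.4],[0,0,0]],
    [[0,0,-0.48],[0,0,0]],
    [[0,0,-0.5],[0,0,0]],
    [[0,0,-0.5],[0,0,0]]
  ]
}}

```text
time_s: 15.02
position: [0.5942, -0.1758, 0.2337]
tool_rot: [[-0.942, 0.336, 0.003], [0.336, 0.942, -0.002], [-0.004, -0.001, -1.0]]
ft_force: [-0.1, 0.2, -0.6]
grip_width: 0.0777
gripper_force: 0.0
```

```bash
python3 - <<'E'
from h import *
rectw((594,-175),60,116,126)
plan((406,-360,230,92.8),(406,-360,76,92.8))
E
```

```text
4159 [ 593.9 -176.9] [57.2 63.7] 70.2 z 0.1192
t 15.07 p [ 593.6 -175.5  231.6] yaw 70.4 q [-27.  29.  62.  -0.  89. -98.] w 78.2 F [ 0.4  0.2 -0.2] 0.0
(406, -360, 230) [0.382, -0.789, 0.005] [-0.0, 0.0, -0.499] mm 263
(406, -360, 76) [0.0, 0.0, 0.513] [0.0, 0.0, 0.0] mm 154
```

Brick 1 stands where planned, at 57.2 × 63.7 mm and 70.2°. Now brick 2.

>>> {"name": "step_arm", "arguments": {
  "targets": [
    [[0.382,-0.789,0],[0,0,-0.498]],
    [[0.382,-0.789,0],[0,0,-0.498]],
    [[0.382,-0.789,0],[0,0,-0.498]],
    [[0.382,-0.789,0],[0,0,-0.498]],
    [[0.382,-0.789,0],[0,0,-0.498]],
    [[0.382,-0.789,0],[0,0,-0.498]],
    [[0.382,-0.789,0],[0,0,-0.498]],
    [[0.382,-0.789,0],[0,0,-0.498]],
    [[0.382,-0.789,0],[0,0,-0.498]],
    [[0.382,-0.789,0],[0,0,-0.498]]
  ]
}}

```text
time_s: 15.9
position: [0.4064, -0.3592, 0.2307]
tool_rot: [[-0.999, -0.048, -0.001], [-0.048, 0.999, 0.002], [0.001, 0.002, -1.0]]
ft_force: [-0.5, -0.6, 0.1]
grip_width: 0.078
gripper_force: 0.0
```

```bash
python3 - <<'E'
from h import *
rectw((406,-360),60,110,120)
plan((406,-360,76,92.8))
E
```

```text
4083 [ 405.  -362.2] [63.6 57.6] 2.6 z 0.1132
t 15.95 p [ 406.7 -359.   230.9] yaw 92.8 q [ -54.   21.   75.    0.   83. -147.] w 77.8 F [-0.1  0.4  0.1] 0.0
(406, -360, 76) [0.002, -0.004, 0.516] [0.002, -0.001, 0.001] mm 155
```

>>> {"name": "step_arm", "arguments": {
  "targets": [
    [[0.004,-0.007,0.1],[0,0,0]],
    [[0.004,-0.007,0.2],[0,0,0]],
    [[0.004,-0.007,0.3],[0,0,0]],
    [[0.004,-0.007,0.4],[0,0,0]],
    [[0.004,-0.007,0.47],[0,0,0]],
    [[0.004,-0.007,0.512],[0,0,0]],
    [[0.004,-0.007,0.512],[0,0,0]],
    [[0.004,-0.007,0.512],[0,0,0]]
  ]
}}

```text
time_s: 16.62
position: [0.4058, -0.3613, 0.078]
tool_rot: [[-0.999, -0.05, -0.001], [-0.05, 0.999, 0.001], [0.001, 0.001, -1.0]]
ft_force: [-1.1, -0.1, 0.5]
grip_width: 0.0782
gripper_force: 0.0
```

>>> {"name": "step_arm", "arguments": {
  "targets": [
    [[0,0,0],[0,0,0]],
    [[0,0,0],[0,0,0]],
    [[0,0,0],[0,0,0]],
    [[0,0,0],[0,0,0]],
    [[0,0,0],[0,0,0]],
    [[0,0,0],[0,0,0]],
    [[0,0,0],[0,0,0]],
    [[0,0,0],[0,0,0]],
    [[0,0,0],[0,0,0]],
    [[0,0,0],[0,0,0]]
  ],
  "jaw": 45,
  "grip_force": 50
}}

```text
time_s: 17.45
position: [0.4057, -0.3621, 0.0797]
tool_rot: [[-0.999, -0.048, 0.002], [-0.048, 0.999, -0.001], [-0.002, -0.001, -1.0]]
ft_force: [1.1, 3.2, 6.2]
grip_width: 0.0562
gripper_force: 53.4
```

```bash
python3 - <<'E'
from h import *
plan((405.5,-361,250,92.8),(539.6,-328.8,250,70.4),(539.6,-328.8,100,70.4))
E
```

```text
t 17.45 p [ 405.7 -362.1   79.7] yaw 92.8 q [ -54.   30.   88.    0.   62. -147.] w 56.2 F [1.1 3.2 6.2] 53.38474094867706
(405.5, -361, 250) [-0.0, 0.003, -0.568] [-0.002, 0.002, -0.001] mm 170
(539.6, -328.8, 250) [-0.452, 0.085, 0.0] [0.0, 0.0, 0.498] mm 138
(539.6, -328.8, 100) [0.0, 0.0, 0.5] [0.0, 0.0, 0.0] mm 150
```

>>> {"name": "step_arm", "arguments": {
  "targets": [
    [[0,0,-0.05],[0,0,0]],
    [[0,0,-0.15],[0,0,0]],
    [[0,0,-0.28],[0,0,0]],
    [[0,0,-0.4],[0,0,0]],
    [[0,0,-0.5],[0,0,0]],
    [[0,0,-0.57],[0,0,0]],
    [[0,0,-0.57],[0,0,0]]
  ]
}}

```text
time_s: 18.03
position: [0.4059, -0.3631, 0.2541]
tool_rot: [[-0.999, -0.048, 0.005], [-0.048, 0.999, -0.007], [-0.005, -0.008, -1.0]]
ft_force: [-0.3, -0.3, -2.3]
grip_width: 0.0563
gripper_force: 55.1
```

>>> {"name": "step_arm", "arguments": {
  "targets": [
    [[-0.06,0.01,0],[0,0,0.06]],
    [[-0.13,0.03,0],[0,0,0.14]],
    [[-0.2,0.04,0],[0,0,0.22]],
    [[-0.28,0.055,0],[0,0,0.31]],
    [[-0.36,0.07,0],[0,0,0.4]],
    [[-0.42,0.08,0],[0,0,0.46]],
    [[-0.451,0.087,0],[0,0,0.498]],
    [[-0.451,0.087,0],[0,0,0.498]],
    [[-0.451,0.087,0],[0,0,0.498]]
  ]
}}

```text
time_s: 18.78
position: [0.5387, -0.3292, 0.2477]
tool_rot: [[-0.942, 0.335, -0.002], [0.335, 0.942, 0.002], [0.003, 0.001, -1.0]]
ft_force: [-0.7, 0.8, -3.6]
grip_width: 0.0565
gripper_force: 54.9
```

>>> {"name": "step_arm", "arguments": {
  "targets": [
    [[0,0,0.08],[0,0,0]],
    [[0,0,0.18],[0,0,0]],
    [[0,0,0.28],[0,0,0]],
    [[0,0,0.38],[0,0,0]],
    [[0,0,0.44],[0,0,0]],
    [[0,0,0.48],[0,0,0]],
    [[0,0,0.48],[0,0,0]],
    [[0,0,0.48],[0,0,0]]
  ]
}}

```text
time_s: 19.45
position: [0.5381, -0.3298, 0.1051]
tool_rot: [[-0.942, 0.336, -0.001], [0.336, 0.942, 0.001], [0.001, 0.0, -1.0]]
ft_force: [0.4, -0.9, -2.4]
grip_width: 0.0563
gripper_force: 54.8
```

```bash
python3 - <<'E'
from h import *
plan((539.6,-328.8,85.7,70.4))
E
```

```text
t 19.45 p [ 538.1 -329.8  105.1] yaw 70.3 q [ -42.   36.   71.   -0.   73. -113.] w 56.3 F [ 0.4 -0.9 -2.4] 54.780006408691406
(539.6, -328.8, 85.7) [-0.004, 0.005, 0.065] [0.0, -0.001, -0.001] mm 20
```

>>> {"name": "step_arm", "arguments": {
  "targets": [
    [[-0.004,0.004,0.03],[0,0,0]],
    [[-0.004,0.004,0.05],[0,0,0]],
    [[-0.004,0.004,0.06],[0,0,0]],
    [[-0.004,0.004,0.065],[0,0,0]],
    [[-0.004,0.004,0.067],[0,0,0]],
    [[-0.004,0.004,0.067],[0,0,0]]
  ]
}}

```text
time_s: 19.95
position: [0.5405, -0.3287, 0.0858]
tool_rot: [[-0.942, 0.336, 0.0], [0.336, 0.942, -0.0], [-0.0, -0.0, -1.0]]
ft_force: [-1.5, 2.1, 1.4]
grip_width: 0.0565
gripper_force: 55.4
```

```bash
python3 - <<'E'
from h import *
plan((539.6,-328.8,85.7,70.4))
E
```

```text
t 19.95 p [ 540.5 -328.7   85.8] yaw 70.4 q [ -42.   37.   72.    0.   70. -112.] w 56.5 F [-1.5  2.1  1.4] 55.38491070270538
(539.6, -328.8, 85.7) [0.003, -0.001, 0.0] [-0.0, 0.0, -0.001] mm 1
```

>>> {"name": "step_arm", "arguments": {
  "targets": [
    [[0,0,0.003],[0,0,0]],
    [[0,0,0.003],[0,0,0]],
    [[0,0,0.003],[0,0,0]]
  ]
}}

```text
time_s: 20.2
position: [0.5406, -0.3286, 0.0858]
tool_rot: [[-0.942, 0.336, 0.001], [0.336, 0.942, -0.001], [-0.001, -0.0, -1.0]]
ft_force: [-3.1, 2.8, 8.4]
grip_width: 0.0567
gripper_force: 56.2
```

>>> {"name": "step_arm", "arguments": {
  "targets": [
    [[0,0,0],[0,0,0]],
    [[0,0,0],[0,0,0]],
    [[0,0,0],[0,0,0]],
    [[0,0,0],[0,0,0]],
    [[0,0,0],[0,0,0]],
    [[0,0,0],[0,0,0]]
  ],
  "jaw": 78
}}

```text
time_s: 20.7
position: [0.5406, -0.3289, 0.0842]
tool_rot: [[-0.942, 0.336, 0.0], [0.336, 0.942, -0.0], [-0.0, -0.0, -1.0]]
ft_force: [0.2, 0.0, -0.0]
grip_width: 0.0778
gripper_force: 0.0
```

>>> {"name": "step_arm", "arguments": {
  "targets": [
    [[0,0,-0.05],[0,0,0]],
    [[0,0,-0.15],[0,0,0]],
    [[0,0,-0.28],[0,0,0]],
    [[0,0,-0.4],[0,0,0]],
    [[0,0,-0.48],[0,0,0]],
    [[0,0,-0.5],[0,0,0]],
    [[0,0,-0.5],[0,0,0]]
  ]
}}

```text
time_s: 21.28
position: [0.5409, -0.3291, 0.2362]
tool_rot: [[-0.942, 0.336, 0.003], [0.336, 0.942, -0.003], [-0.004, -0.001, -1.0]]
ft_force: [-0.2, -0.5, -0.2]
grip_width: 0.0781
gripper_force: 0.0
```

```bash
python3 - <<'E'
from h import *
rectw((539,-329),60,116,126)
rectw((593,-176),60,116,126)
plan((402,-144,200,-4.4),(402,-144,60,-4.4),(402,-144,-8,-4.4))
E
```

```text
4073 [ 540.6 -328.6] [57.2 63.8] 69.8 z 0.1192
4024 [ 593.6 -177.5] [58.3 63.4] 70.7 z 0.1191
t 21.38 p [ 540.2 -328.5  232.8] yaw 70.4 q [ -42.   30.   60.   -0.   90. -112.] w 78.2 F [ 0.2 -0.4 -0.5] 0.0
(402, -144, 200) [0.64, 0.424, 0.111] [-0.001, -0.003, 1.661] mm 233
(402, -144, 60) [0.0, 0.0, 0.467] [0.0, 0.0, 0.0] mm 140
(402, -144, -8) [0.0, 0.0, 0.227] [0.0, 0.0, 0.0] mm 68
```

```bash
python3 - <<'E'
from h import *
plan((471,-236,215,33),(402,-144,180,-4.4))
E
```

```text
t 21.38 p [ 540.2 -328.5  232.8] yaw 70.4 q [ -42.   30.   60.   -0.   90. -112.] w 78.2 F [ 0.2 -0.4 -0.5] 0.0
(471, -236, 215) [0.321, 0.213, 0.06] [0.0, -0.003, 0.83] mm 117
(402, -144, 180) [0.382, -0.026, 0.117] [0.0, 0.0, 0.831] mm 120
```

>>> {"name": "step_arm", "arguments": {
  "targets": [
    [[0.321,0.213,0],[0,0,0.83]],
    [[0.321,0.213,0],[0,0,0.83]],
    [[0.321,0.213,0],[0,0,0.83]],
    [[0.321,0.213,0],[0,0,0.83]],
    [[0.321,0.213,0],[0,0,0.83]],
    [[0.321,0.213,0],[0,0,0.83]],
    [[0.321,0.213,0],[0,0,0.83]],
    [[0.321,0.213,0.06],[0,0,0.83]],
    [[0.321,0.213,0.06],[0,0,0.83]]
  ],
  "jaw": 84
}}

```text
time_s: 22.13
position: [0.4702, -0.2354, 0.2128]
tool_rot: [[-0.546, 0.838, -0.005], [0.838, 0.546, 0.004], [0.006, -0.002, -1.0]]
ft_force: [-0.3, -0.1, -1.4]
grip_width: 0.084
gripper_force: 0.0
```

>>> {"name": "step_arm", "arguments": {
  "targets": [
    [[0.382,-0.026,0.117],[0,0,0.83]],
    [[0.382,-0.026,0.117],[0,0,0.83]],
    [[0.382,-0.026,0.117],[0,0,0.83]],
    [[0.382,-0.026,0.117],[0,0,0.83]],
    [[0.382,-0.026,0.117],[0,0,0.83]],
    [[0.382,-0.026,0.117],[0,0,0.83]],
    [[0.382,-0.026,0.117],[0,0,0.83]],
    [[0.382,-0.026,0.117],[0,0,0.83]],
    [[0.382,-0.026,0.117],[0,0,0.83]]
  ]
}}

```text
time_s: 22.88
position: [0.4023, -0.1444, 0.181]
tool_rot: [[0.074, 0.997, -0.001], [0.997, -0.074, 0.0], [0.0, -0.001, -1.0]]
ft_force: [0.3, 0.0, -0.6]
grip_width: 0.084
gripper_force: 0.0
```

```bash
python3 - <<'E'
from h import *
rectw((402,-144),120,9,25)
shot('wrist','w3.png')
plan((402,-144,50,-4.4),(402,-144,0,-4.4))
E
```

```text
5000 [ 428.6 -145.9] [189.4 116.7] 85.7 z 0.0167
t 22.98 p [ 402.3 -144.4  181.1] yaw -4.3 q [-36.  12.  97.   0.  70. -31.] w 84.1 F [ 0.2 -0.   0.3] 0.0
(402, -144, 50) [0.001, -0.001, 0.437] [-0.001, -0.0, 0.003] mm 131
(402, -144, 0) [0.0, 0.0, 0.167] [0.0, 0.0, 0.0] mm 50
```

View pics/w3.png

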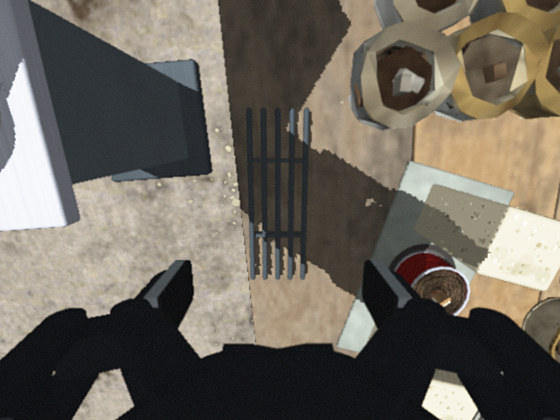

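The view shows the grate at (277,193), lined up with the tool and near the table's edge. Descending with the fingers across the 64 mm.

>>> {"name": "step_arm", "arguments": {
  "targets": [
    [[-0.002,-0.001,0.1],[0,0,0]],
    [[-0.002,-0.001,0.2],[0,0,0]],
    [[-0.002,-0.001,0.3],[0,0,0]],
    [[-0.002,-0.001,0.4],[0,0,0]],
    [[-0.002,-0.001,0.5],[0,0,0]],
    [[-0.002,-0.001,0.56],[0,0,0]],
    [[-0.002,-0.001,0.6],[0,0,0]],
    [[-0.002,-0.001,0.604],[0,0,0]],
    [[-0.002,-0.001,0.604],[0,0,0]],
    [[-0.002,-0.001,0.604],[0,0,0]]
  ]
}}

```text
time_s: 23.82
position: [0.4024, -0.1452, 0.0006]
tool_rot: [[0.075, 0.997, 0.001], [0.997, -0.075, -0.001], [-0.001, 0.001, -1.0]]
ft_force: [-1.2, -0.2, 1.6]
grip_width: 0.0841
gripper_force: 0.0
```

>>> {"name": "step_arm", "arguments": {
  "targets": [
    [[0,0,0],[0,0,0]],
    [[0,0,0],[0,0,0]],
    [[0,0,0],[0,0,0]],
    [[0,0,0],[0,0,0]],
    [[0,0,0],[0,0,0]],
    [[0,0,0],[0,0,0]],
    [[0,0,0],[0,0,0]],
    [[0,0,0],[0,0,0]],
    [[0,0,0],[0,0,0]],
    [[0,0,0],[0,0,0]]
  ],
  "jaw": 50,
  "grip_force": 60
}}

```text
time_s: 24.65
position: [0.4023, -0.1452, 0.0014]
tool_rot: [[0.075, 0.997, 0.002], [0.997, -0.075, -0.001], [-0.001, 0.002, -1.0]]
ft_force: [-3.0, 1.0, 14.3]
grip_width: 0.0614
gripper_force: 61.5
```

```bash
python3 - <<'E'
from h import *
plan((402,-145,230,-4.4),(567,-252.2,230,-19.6),(567,-252.2,130,-19.6))
E
```

```text
t 24.65 p [ 402.3 -145.2    1.4] yaw -4.3 q [-36.  30. 111.  -0.  39. -31.] w 61.4 F [-3.   1.  14.3] 61.484840512275696
(402, -145, 230) [-0.0, 0.0, -0.762] [0.002, 0.002, 0.002] mm 229
(567, -252.2, 230) [-0.314, 0.576, 0.0] [0.0, 0.0, 0.338] mm 197
(567, -252.2, 130) [0.0, 0.0, 0.333] [0.0, 0.0, 0.0] mm 100
```

>>> {"name": "step_arm", "arguments": {
  "targets": [
    [[0,0,-0.03],[0,0,0]],
    [[0,0,-0.07],[0,0,0]],
    [[0,0,-0.13],[0,0,0]],
    [[0,0,-0.2],[0,0,0]],
    [[0,0,-0.2],[0,0,0]]
  ]
}}

```text
time_s: 25.07
position: [0.4032, -0.1457, 0.063]
tool_rot: [[0.075, 0.997, 0.005], [0.997, -0.075, -0.003], [-0.003, 0.005, -1.0]]
ft_force: [1.0, -0.5, -3.2]
grip_width: 0.0613
gripper_force: 66.7
```

```bash
python3 - <<'E'
from h import *
d=shot('wrist','w4.png');W=world(d);P=W.reshape(-1,3)
m=(abs(P[:,0]-.402)<.06)&(abs(P[:,1]+.145)<.11)&(P[:,2]>.04)&(P[:,2]<.11)
Q=P[m];print(len(Q),np.percentile(Q,[2,50,98],axis=0).round(4))
plan((402,-145,230,-4.4))
E
```

```text
23866 [[ 0.3692 -0.1858  0.0669]
 [ 0.4062 -0.117   0.0781]
 [ 0.4403 -0.0535  0.1049]]
t 25.12 p [ 402.7 -145.4   61.4] yaw -4.3 q [-36.  23. 107.  -0.  49. -31.] w 61.2 F [-0.1  1.3 -2.2] 66.74955368041992
(402, -145, 230) [-0.0, -0.0, -0.562] [0.004, 0.003, 0.002] mm 169
```

View pics/w4.png

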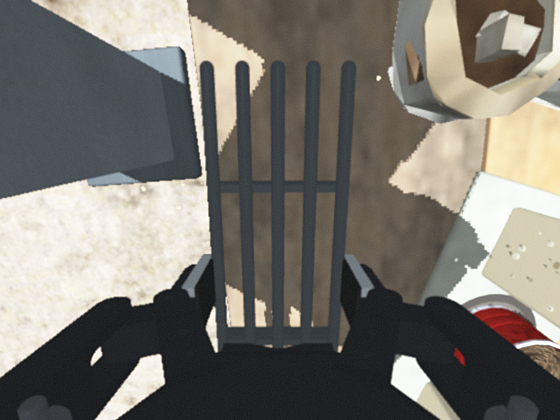

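The grate is held by its outer rods at (205,270) and (350,270), square in the gripper. Carrying it up and over.

>>> {"name": "step_arm", "arguments": {
  "targets": [
    [[0,0,-0.1],[0,0,0]],
    [[0,0,-0.22],[0,0,0]],
    [[0,0,-0.34],[0,0,0]],
    [[0,0,-0.46],[0,0,0]],
    [[0,0,-0.56],[0,0,0]],
    [[0,0,-0.56],[0,0,0]]
  ]
}}

```text
time_s: 25.62
position: [0.4036, -0.146, 0.2322]
tool_rot: [[0.076, 0.997, 0.007], [0.997, -0.075, -0.005], [-0.005, 0.008, -1.0]]
ft_force: [-0.4, 0.0, -2.1]
grip_width: 0.0609
gripper_force: 68.7
```

>>> {"name": "step_arm", "arguments": {
  "targets": [
    [[-0.04,0.07,0],[0,0,0.04]],
    [[-0.08,0.15,0],[0,0,0.09]],
    [[-0.13,0.23,0],[0,0,0.14]],
    [[-0.17,0.31,0],[0,0,0.19]],
    [[-0.21,0.39,0],[0,0,0.23]],
    [[-0.26,0.47,0],[0,0,0.28]],
    [[-0.29,0.54,0],[0,0,0.32]],
    [[-0.314,0.576,0],[0,0,0.338]],
    [[-0.314,0.576,0],[0,0,0.338]],
    [[-0.314,0.576,0],[0,0,0.338]]
  ]
}}

```text
time_s: 26.45
position: [0.5668, -0.2518, 0.2253]
tool_rot: [[0.334, 0.942, -0.003], [0.942, -0.334, 0.002], [0.001, -0.004, -1.0]]
ft_force: [-0.4, -0.5, -3.1]
grip_width: 0.061
gripper_force: 68.4
```

```bash
python3 - <<'E'
from h import *
s=env.observe();p=s['position']
d=shot('wrist','w5.png');P=world(d).reshape(-1,3);P=P[~np.isnan(P[:,0])]
a=np.radians(70.4);u=np.array([np.cos(a),np.sin(a)]);v=np.array([u[1],-u[0]])
r=P[:,:2]-[.567,-.252];b=np.c_[r@v,r@u]*1000
h=(P[:,2]-p[2])*1000
m=(abs(b[:,0])<36)&(b[:,1]>25)&(b[:,1]<110)&(abs(h-16)<15)
A=np.c_[b[m],np.ones(m.sum())];c=np.linalg.lstsq(A,h[m],rcond=None)[0];print(m.sum(),c, np.percentile(b[m],[1,50,99],axis=0))
for lo,hi in ((30,60),(60,80),(80,110)):
    k=m&(b[:,1]>lo)&(b[:,1]<hi);print(np.percentile(b[k,0],[1,99]).round(1),np.median(h[k]).round(1))
plan((567,-252.2,130,-19.6),(567,-252.2,109.4,-19.6))
E
```

```text
12453 [-7.87383768e-03  1.89810848e-02  1.34536036e+01] [[-30.83253489  26.00711394]
 [  0.33712524  60.86929427]
 [ 31.82276007  94.59629929]]
[-30.8  31.8] 14.9
[-31.  32.] 15.1
[-30.7  31.6] 15.1
t 26.5 p [ 566.5 -251.5  226.1] yaw -19.5 q [-35.  29.  63.   0.  88. -15.] w 60.9 F [-0.1  0.5 -3.5] 68.38574767112732
(567, -252.2, 130) [-0.002, 0.003, 0.32] [-0.004, -0.001, 0.002] mm 96
(567, -252.2, 109.4) [0.0, 0.0, 0.069] [0.0, 0.0, 0.0] mm 21
```

View pics/w5.png

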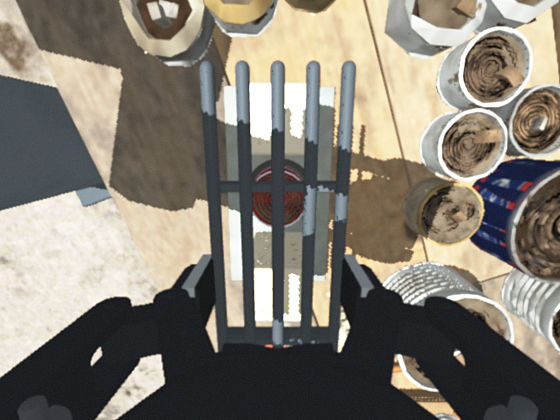

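The grate is level and aligned over the board, with the candle at (279,195) below its middle. Lowering.

>>> {"name": "step_arm", "arguments": {
  "targets": [
    [[0,0,0.06],[0,0,0]],
    [[0,0,0.13],[0,0,0]],
    [[0,0.001,0.2],[0,0,0]],
    [[0,0.001,0.26],[0,0,0]],
    [[0,0.001,0.3],[0,0,0]],
    [[0,0.001,0.32],[0,0,0]],
    [[0,0.001,0.32],[0,0,0]],
    [[0,0.001,0.32],[0,0,0]],
    [[0,0.001,0.32],[0,0,0]]
  ]
}}

```text
time_s: 27.25
position: [0.5677, -0.2522, 0.1331]
tool_rot: [[0.334, 0.942, 0.001], [0.942, -0.334, -0.001], [-0.0, 0.002, -1.0]]
ft_force: [0.0, 0.1, -2.9]
grip_width: 0.0611
gripper_force: 68.5
```

```bash
python3 - <<'E'
from h import *
plan((567,-252.3,110.5,-19.6))
E
```

```text
t 27.25 p [ 567.7 -252.2  133.1] yaw -19.5 q [-35.  33.  71.  -0.  75. -15.] w 61.1 F [ 0.   0.1 -2.9] 68.54338645935059
(567, -252.3, 110.5) [-0.001, -0.002, 0.075] [0.002, 0.001, 0.001] mm 23
```

>>> {"name": "step_arm", "arguments": {
  "targets": [
    [[0,-0.002,0.03],[0,0,0]],
    [[0,-0.002,0.05],[0,0,0]],
    [[0,-0.002,0.062],[0,0,0]],
    [[0,-0.002,0.07],[0,0,0]],
    [[0,-0.002,0.073],[0,0,0]],
    [[0,-0.002,0.073],[0,0,0]],
    [[0,-0.002,0.073],[0,0,0]]
  ]
}}

```text
time_s: 27.83
position: [0.567, -0.252, 0.1102]
tool_rot: [[0.335, 0.942, 0.0], [0.942, -0.335, -0.0], [-0.0, 0.0, -1.0]]
ft_force: [-0.4, -0.4, -3.7]
grip_width: 0.0612
gripper_force: 68.4
```

```bash
python3 - <<'E'
from h import *
plan((567,-252.3,110,-19.6))
E
```

```text
t 27.83 p [ 567.  -252.   110.2] yaw -19.6 q [-35.  35.  73.  -0.  72. -15.] w 61.2 F [-0.4 -0.4 -3.7] 68.36381793022156
(567, -252.3, 110) [-0.001, 0.0, 0.001] [0.0, 0.0, 0.001] mm 0
```

Not touching yet. I'll lower it in 1 mm steps.

>>> {"name": "step_arm", "arguments": {
  "targets": [
    [[0,0,0.003],[0,0,0]],
    [[0,0,0.005],[0,0,0]],
    [[0,0,0.005],[0,0,0]],
    [[0,0,0.005],[0,0,0]]
  ]
}}

```text
time_s: 28.17
position: [0.5672, -0.252, 0.1096]
tool_rot: [[0.335, 0.942, 0.001], [0.942, -0.335, -0.001], [-0.0, 0.001, -1.0]]
ft_force: [-2.3, 1.4, 6.0]
grip_width: 0.0611
gripper_force: 69.1
```

>>> {"name": "step_arm", "arguments": {
  "targets": [
    [[0,0,0.003],[0,0,0]],
    [[0,0,0.004],[0,0,0]],
    [[0,0,0.004],[0,0,0]],
    [[0,0,0.004],[0,0,0]]
  ]
}}

```text
time_s: 28.5
position: [0.5672, -0.2521, 0.1095]
tool_rot: [[0.335, 0.942, 0.002], [0.942, -0.335, -0.002], [-0.001, 0.002, -1.0]]
ft_force: [-4.0, 2.8, 13.1]
grip_width: 0.0608
gripper_force: 69.8
```

>>> {"name": "step_arm", "arguments": {
  "targets": [
    [[0,0,0],[0,0,0]],
    [[0,0,0],[0,0,0]],
    [[0,0,0],[0,0,0]],
    [[0,0,0],[0,0,0]],
    [[0,0,0],[0,0,0]],
    [[0,0,0],[0,0,0]],
    [[0,0,0],[0,0,0]]
  ],
  "jaw": 85
}}

```text
time_s: 29.08
position: [0.5669, -0.2519, 0.1073]
tool_rot: [[0.335, 0.942, -0.0], [0.942, -0.335, 0.0], [0.0, -0.0, -1.0]]
ft_force: [0.4, -0.5, -0.0]
grip_width: 0.0851
gripper_force: 0.0
```

>>> {"name": "step_arm", "arguments": {
  "targets": [
    [[0,0,-0.02],[0,0,0]],
    [[0,0,-0.06],[0,0,0]],
    [[0,0,-0.14],[0,0,0]],
    [[0,0,-0.26],[0,0,0]],
    [[0,0,-0.36],[0,0,0]],
    [[0,0,-0.4],[0,0,0]],
    [[0,0,-0.4],[0,0,0]]
  ]
}}

```text
time_s: 29.67
position: [0.5678, -0.2524, 0.2315]
tool_rot: [[0.335, 0.942, 0.006], [0.942, -0.335, -0.004], [-0.002, 0.007, -1.0]]
ft_force: [0.2, 0.2, 0.3]
grip_width: 0.0848
gripper_force: 0.0
```

```bash
cat > chk.py <<'E'
from h import *
import sys
d=shot('wrist',sys.argv[1]);P=world(d).reshape(-1,3);P=P[~np.isnan(P[:,0])]
a=np.radians(70.4);u=np.array([np.cos(a),np.sin(a)]);v=np.array([u[1],-u[0]])
r=P[:,:2]-[.567,-.252];b=np.c_[r@v,r@u]*1000;h=P[:,2]*1000
m=(abs(b[:,0])<45)&(abs(b[:,1])<110)&(abs(h-126)<3)
R=cv2.minAreaRect(b[m].astype(np.float32));print(m.sum(),R)
print(np.percentile(b[m],[.5,50,99.5],axis=0).round(1))
A=np.c_[b[m],np.ones(m.sum())];print(np.linalg.lstsq(A,h[m],rcond=None)[0],np.median(h[m]))
E
python3 chk.py w6.png; python3 - <<'E'
from h import *
plan((500,-100,250,10),(460,110,250,40),(427,306,250,70))
E
```

```text
6612 ((0.7759437561035156, 0.48331451416015625), (63.93757629394531, 189.5955047607422), 0.06364903599023819)
[[-30.9 -91.4]
 [  0.9  13.2]
 [ 32.4  93.8]]
[-9.45362806e-04 -6.06903726e-04  1.24819941e+02] 124.84508538508587
t 29.72 p [ 567.2 -252.   228.8] yaw -19.6 q [-35.  29.  63.  -0.  88. -15.] w 84.5 F [-0.1 -0.7  0.1] 0.0
(500, -100, 250) [0.403, -0.38, -0.072] [0.003, 0.002, -0.657] mm 168
(460, 110, 250) [0.713, -0.01, 0.0] [0.0, 0.0, -0.667] mm 214
(427, 306, 250) [0.571, 0.336, 0.0] [0.0, 0.0, -0.667] mm 199
```

View pics/w6.png

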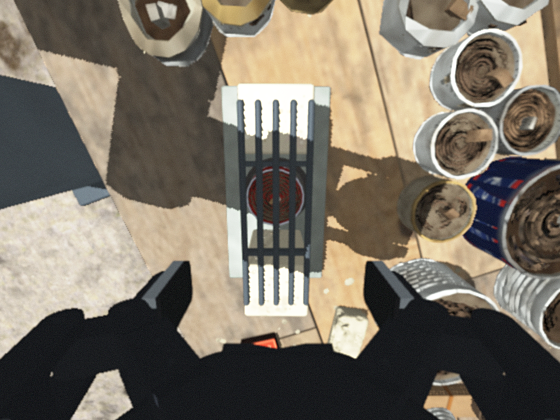

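The grate is seated at (276,195), centred to within 1 mm and level, with its bars between the bricks. Going to the tin with the same yaw.

```bash
python3 - <<'E'
from h import *
plan((520,-70,230,-19.6),(460,130,230,-19.6),(427,306,200,-19.6))
E
```

```text
t 29.72 p [ 567.2 -252.   228.8] yaw -19.6 q [-35.  29.  63.  -0.  88. -15.] w 84.5 F [-0.1 -0.7  0.1] 0.0
(520, -70, 230) [0.519, -0.351, -0.005] [0.004, 0.001, 0.001] mm 188
(460, 130, 230) [0.561, -0.412, 0.0] [0.0, 0.0, 0.0] mm 209
(427, 306, 200) [0.516, -0.3, 0.1] [0.0, 0.0, 0.0] mm 182
```

>>> {"name": "step_arm", "arguments": {
  "targets": [
    [[0.519,-0.351,0],[0,0,0]],
    [[0.519,-0.351,0],[0,0,0]],
    [[0.519,-0.351,0],[0,0,0]],
    [[0.519,-0.351,0],[0,0,0]],
    [[0.519,-0.351,0],[0,0,0]],
    [[0.519,-0.351,0],[0,0,0]]
  ]
}}

```text
time_s: 30.22
position: [0.5179, -0.0659, 0.2264]
tool_rot: [[0.331, 0.944, -0.003], [0.944, -0.331, 0.002], [0.001, -0.003, -1.0]]
ft_force: [0.1, -0.2, -0.1]
grip_width: 0.0847
gripper_force: 0.0
```

>>> {"name": "step_arm", "arguments": {
  "targets": [
    [[0.561,-0.412,0],[0,0,0]],
    [[0.561,-0.412,0],[0,0,0]],
    [[0.561,-0.412,0],[0,0,0]],
    [[0.561,-0.412,0],[0,0,0]],
    [[0.561,-0.412,0],[0,0,0]],
    [[0.561,-0.412,0],[0,0,0]],
    [[0.561,-0.412,0],[0,0,0]]
  ]
}}

```text
time_s: 30.8
position: [0.4589, 0.1312, 0.2264]
tool_rot: [[0.331, 0.943, -0.002], [0.943, -0.331, -0.0], [-0.001, -0.002, -1.0]]
ft_force: [-0.4, -0.3, -1.1]
grip_width: 0.085
gripper_force: 0.0
```

>>> {"name": "step_arm", "arguments": {
  "targets": [
    [[0.516,-0.3,0.1],[0,0,0]],
    [[0.516,-0.3,0.1],[0,0,0]],
    [[0.516,-0.3,0.1],[0,0,0]],
    [[0.516,-0.3,0.1],[0,0,0]],
    [[0.516,-0.3,0.1],[0,0,0]],
    [[0.516,-0.3,0.1],[0,0,0]],
    [[0.516,-0.3,0.1],[0,0,0]],
    [[0.516,-0.3,0.1],[0,0,0]]
  ]
}}

```text
time_s: 31.47
position: [0.4276, 0.3044, 0.1971]
tool_rot: [[0.337, 0.942, -0.0], [0.942, -0.337, -0.001], [-0.001, -0.0, -1.0]]
ft_force: [-0.4, 0.0, 0.7]
grip_width: 0.0845
gripper_force: 0.0
```

```bash
python3 - <<'E'
from h import *
d=shot('wrist','w7.png');P=world(d).reshape(-1,3)
Q=P[(np.hypot(P[:,0]-.427,P[:,1]-.306)<.045)&(P[:,2]>.072)&(P[:,2]<.08)]
print(len(Q),cv2.minEnclosingCircle((Q[:,:2]*1000).astype(np.float32)) if len(Q) else '')
plan((427,306,28,-19.6))
E
```

```text
660 ((426.01727294921875, 304.7113037109375), 34.461246490478516)
t 31.52 p [427.6 304.4 197.3] yaw -19.7 q [23. 21. 82. -0. 77. 42.] w 85.1 F [ 0.5 -0.4 -0.5] 0.0
(427, 306, 28) [0.005, -0.004, 0.564] [0.0, 0.001, -0.002] mm 169
```

View pics/w7.png

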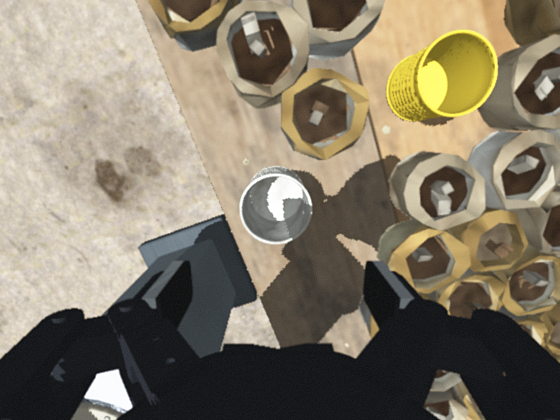

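The silver tin is at (276,207) with free space on both sides. The yellow look-alike is at (455,75), well clear.

>>> {"name": "step_arm", "arguments": {
  "targets": [
    [[0.002,-0.004,0.1],[0,0,0]],
    [[0.002,-0.004,0.2],[0,0,0]],
    [[0.002,-0.004,0.3],[0,0,0]],
    [[0.002,-0.004,0.4],[0,0,0]],
    [[0.002,-0.004,0.48],[0,0,0]],
    [[0.002,-0.004,0.54],[0,0,0]],
    [[0.002,-0.004,0.565],[0,0,0]],
    [[0.002,-0.004,0.565],[0,0,0]],
    [[0.002,-0.004,0.565],[0,0,0]]
  ]
}}

```text
time_s: 32.27
position: [0.4265, 0.3064, 0.0286]
tool_rot: [[0.336, 0.942, 0.001], [0.942, -0.336, 0.0], [0.001, 0.001, -1.0]]
ft_force: [-0.2, 0.7, 0.9]
grip_width: 0.0847
gripper_force: 0.0
```

>>> {"name": "step_arm", "arguments": {
  "targets": [
    [[0,0,0],[0,0,0]],
    [[0,0,0],[0,0,0]],
    [[0,0,0],[0,0,0]],
    [[0,0,0],[0,0,0]],
    [[0,0,0],[0,0,0]],
    [[0,0,0],[0,0,0]],
    [[0,0,0],[0,0,0]],
    [[0,0,0],[0,0,0]],
    [[0,0,0],[0,0,0]],
    [[0,0,0],[0,0,0]]
  ],
  "jaw": 55,
  "grip_force": 25
}}

```text
time_s: 33.1
position: [0.4265, 0.3071, 0.0294]
tool_rot: [[0.335, 0.942, 0.003], [0.942, -0.335, 0.001], [0.002, 0.002, -1.0]]
ft_force: [-0.8, -3.7, 6.9]
grip_width: 0.068
gripper_force: 27.9
```

```bash
python3 - <<'E'
from h import *
plan((426.5,305.5,250,-19.6),(460,130,250,-19.6),(520,-70,250,-19.6),(566.7,-252.4,250,-19.6),(566.7,-252.4,170,-19.6))
E
```

```text
t 33.1 p [426.5 307.1  29.4] yaw -19.5 q [23. 33. 94. -0. 53. 42.] w 68.0 F [-0.8 -3.7  6.9] 27.897881269454956
(426.5, 305.5, 250) [-0.004, 0.003, -0.735] [0.003, -0.002, 0.001] mm 221
(460, 130, 250) [-0.514, 0.301, 0.0] [0.0, 0.0, 0.0] mm 179
(520, -70, 250) [-0.561, 0.412, 0.0] [0.0, 0.0, 0.0] mm 209
(566.7, -252.4, 250) [-0.521, 0.351, 0.0] [0.0, 0.0, 0.0] mm 188
(566.7, -252.4, 170) [0.0, 0.0, 0.267] [0.0, 0.0, 0.0] mm 80
```

>>> {"name": "step_arm", "arguments": {
  "targets": [
    [[0,0,-0.05],[0,0,0]],
    [[0,0,-0.15],[0,0,0]],
    [[0,0,-0.28],[0,0,0]],
    [[0,0,-0.4],[0,0,0]],
    [[0,0,-0.52],[0,0,0]],
    [[0,0,-0.64],[0,0,0]],
    [[0,0,-0.735],[0,0,0]],
    [[0,0,-0.735],[0,0,0]]
  ]
}}

```text
time_s: 33.77
position: [0.4271, 0.3078, 0.255]
tool_rot: [[0.334, 0.942, 0.011], [0.942, -0.334, 0.005], [0.008, 0.009, -1.0]]
ft_force: [0.6, -0.6, -0.8]
grip_width: 0.068
gripper_force: 28.8
```

>>> {"name": "step_arm", "arguments": {
  "targets": [
    [[-0.07,0.04,0],[0,0,0]],
    [[-0.16,0.09,0],[0,0,0]],
    [[-0.25,0.14,0],[0,0,0]],
    [[-0.34,0.2,0],[0,0,0]],
    [[-0.43,0.25,0],[0,0,0]],
    [[-0.514,0.301,0],[0,0,0]],
    [[-0.514,0.301,0],[0,0,0]]
  ]
}}

```text
time_s: 34.35
position: [0.4598, 0.1277, 0.2482]
tool_rot: [[0.338, 0.941, 0.0], [0.941, -0.338, -0.001], [-0.001, 0.001, -1.0]]
ft_force: [0.2, 0.2, -0.4]
grip_width: 0.0678
gripper_force: 28.8
```

>>> {"name": "step_arm", "arguments": {
  "targets": [
    [[-0.08,0.06,0],[0,0,0]],
    [[-0.17,0.125,0],[0,0,0]],
    [[-0.26,0.19,0],[0,0,0]],
    [[-0.35,0.257,0],[0,0,0]],
    [[-0.44,0.32,0],[0,0,0]],
    [[-0.51,0.375,0],[0,0,0]],
    [[-0.561,0.412,0],[0,0,0]]
  ]
}}

```text
time_s: 34.93
position: [0.5197, -0.0704, 0.248]
tool_rot: [[0.336, 0.942, -0.0], [0.942, -0.336, -0.0], [-0.0, -0.0, -1.0]]
ft_force: [0.1, 0.6, -0.6]
grip_width: 0.0678
gripper_force: 28.8
```

>>> {"name": "step_arm", "arguments": {
  "targets": [
    [[-0.08,0.055,0],[0,0,0]],
    [[-0.17,0.115,0],[0,0,0]],
    [[-0.26,0.175,0],[0,0,0]],
    [[-0.35,0.235,0],[0,0,0]],
    [[-0.43,0.29,0],[0,0,0]],
    [[-0.49,0.33,0],[0,0,0]],
    [[-0.521,0.351,0],[0,0,0]],
    [[-0.521,0.351,0],[0,0,0]],
    [[-0.521,0.351,0],[0,0,0]]
  ]
}}

```text
time_s: 35.68
position: [0.5661, -0.2502, 0.2481]
tool_rot: [[0.335, 0.942, -0.001], [0.942, -0.335, 0.001], [0.001, -0.001, -1.0]]
ft_force: [0.1, -0.0, -0.8]
grip_width: 0.0678
gripper_force: 28.8
```

```bash
python3 - <<'E'
from h import *
plan((566.7,-252.4,175,-19.6),(566.7,-252.4,155.4,-19.6))
s=env.observe();p=np.array(s['position'])
P=world(shot('wrist','w8.png')).reshape(-1,3)
h=P[:,2]-p[2]
Q=P[(np.hypot(P[:,0]-p[0],P[:,1]-p[1])<.06)&(h>.042)&(h<.05)]
if len(Q)>5: print(len(Q),cv2.minEnclosingCircle(((Q[:,:2]-p[:2])*1000).astype(np.float32)))
E
```

```text
t 35.68 p [ 566.1 -250.2  248.1] yaw -19.5 q [-35.  28.  61.   0.  91. -15.] w 67.8 F [ 0.1 -0.  -0.8] 28.76352310180664
(566.7, -252.4, 175) [-0.006, 0.004, 0.244] [-0.001, -0.001, 0.001] mm 73
(566.7, -252.4, 155.4) [0.0, 0.0, 0.065] [0.0, 0.0, 0.0] mm 20
2979 ((2.015989303588867, 4.909477233886719), 56.86881637573242)
```

>>> {"name": "step_arm", "arguments": {
  "targets": [
    [[-0.003,0.003,0.05],[0,0,0]],
    [[-0.003,0.003,0.11],[0,0,0]],
    [[-0.003,0.003,0.17],[0,0,0]],
    [[-0.003,0.003,0.22],[0,0,0]],
    [[-0.003,0.003,0.244],[0,0,0]],
    [[-0.003,0.003,0.244],[0,0,0]],
    [[-0.003,0.003,0.244],[0,0,0]],
    [[-0.003,0.003,0.244],[0,0,0]]
  ]
}}

```text
time_s: 36.4
position: [0.5672, -0.2519, 0.1766]
tool_rot: [[0.334, 0.943, 0.002], [0.943, -0.334, -0.001], [-0.001, 0.002, -1.0]]
ft_force: [-0.4, -0.7, -0.7]
grip_width: 0.0679
gripper_force: 28.8
```

```bash
python3 - <<'E'
from h import *
plan((566.7,-252,155.9,-19.6))
E
```

```text
t 36.4 p [ 567.2 -251.9  176.6] yaw -19.5 q [-35.  31.  68.   0.  81. -15.] w 67.9 F [-0.4 -0.7 -0.7] 28.763536512851715
(566.7, -252, 155.9) [-0.001, -0.002, 0.069] [0.003, 0.001, 0.002] mm 21
```

>>> {"name": "step_arm", "arguments": {
  "targets": [
    [[0,-0.001,0.02],[0,0,0]],
    [[0,-0.001,0.04],[0,0,0]],
    [[0,-0.001,0.055],[0,0,0]],
    [[0,-0.001,0.063],[0,0,0]],
    [[0,-0.001,0.067],[0,0,0]],
    [[0,-0.001,0.069],[0,0,0]],
    [[0,-0.001,0.069],[0,0,0]],
    [[0,-0.001,0.069],[0,0,0]]
  ]
}}

```text
time_s: 37.07
position: [0.5663, -0.252, 0.1554]
tool_rot: [[0.335, 0.942, 0.0], [0.942, -0.335, -0.0], [-0.0, 0.0, -1.0]]
ft_force: [-2.7, 1.5, 5.3]
grip_width: 0.0678
gripper_force: 29.4
```

>>> {"name": "step_arm", "arguments": {
  "targets": [
    [[0,0,0.001],[0,0,0]],
    [[0,0,0.002],[0,0,0]],
    [[0,0,0.002],[0,0,0]],
    [[0,0,0.002],[0,0,0]]
  ]
}}

```text
time_s: 37.4
position: [0.5664, -0.252, 0.1554]
tool_rot: [[0.335, 0.942, 0.001], [0.942, -0.335, -0.001], [-0.0, 0.001, -1.0]]
ft_force: [-4.5, 2.1, 10.5]
grip_width: 0.0681
gripper_force: 29.7
```

Seated. Release, retract and check.

>>> {"name": "step_arm", "arguments": {
  "targets": [
    [[0,0,0],[0,0,0]],
    [[0,0,0],[0,0,0]],
    [[0,0,0],[0,0,0]],
    [[0,0,0],[0,0,0]],
    [[0,0,0],[0,0,0]],
    [[0,0,0],[0,0,0]],
    [[0,0,0],[0,0,0]]
  ],
  "jaw": 85
}}

```text
time_s: 37.98
position: [0.5665, -0.2521, 0.1538]
tool_rot: [[0.335, 0.942, -0.0], [0.942, -0.335, 0.0], [0.0, -0.0, -1.0]]
ft_force: [0.4, -0.2, -0.3]
grip_width: 0.0851
gripper_force: 0.0
```

>>> {"name": "step_arm", "arguments": {
  "targets": [
    [[0,0,-0.03],[0,0,0]],
    [[0,0,-0.1],[0,0,0]],
    [[0,0,-0.2],[0,0,0]],
    [[0,0,-0.3],[0,0,0]],
    [[0,0,-0.4],[0,0,0]],
    [[0,0,-0.45],[0,0,0]],
    [[0,0,-0.45],[0,0,0]],
    [[0,0,-0.45],[0,0,0]]
  ]
}}

```text
time_s: 38.65
position: [0.5665, -0.252, 0.2898]
tool_rot: [[0.335, 0.942, 0.001], [0.942, -0.335, -0.001], [-0.0, 0.002, -1.0]]
ft_force: [-1.1, -0.0, -1.0]
grip_width: 0.0851
gripper_force: 0.0
```

```bash
python3 chk.py w9.png; python3 - <<'E'
from h import *
P=world(shot('wrist')).reshape(-1,3)
Q=P[(np.hypot(P[:,0]-.567,P[:,1]+.252)<.05)&(P[:,2]>.197)&(P[:,2]<.207)]
print(len(Q),cv2.minEnclosingCircle((Q[:,:2]*1000).astype(np.float32)),np.percentile(Q[:,2],[2,98]))
shot('scene','s9.png'); s=env.observe();print(s['time_s'],s['position'],s['ft_force'])
E
```

```text
3189 ((0.28003883361816406, 1.1836776733398438), (64.56928253173828, 189.28378295898438), 0.024121904745697975)
[[-31.1 -91.9]
 [  0.8  37.5]
 [ 32.3  94.8]]
[-5.42295461e-04 -7.56951028e-03  1.25747032e+02] 125.08599856375128
909 ((566.0679321289062, -254.29405212402344), 34.314815521240234) [0.19744679 0.20249274]
38.8 [ 0.56619432 -0.25185769  0.28759362] [-0.19199215  0.82701137  0.08650928]
```

View pics/s9.png

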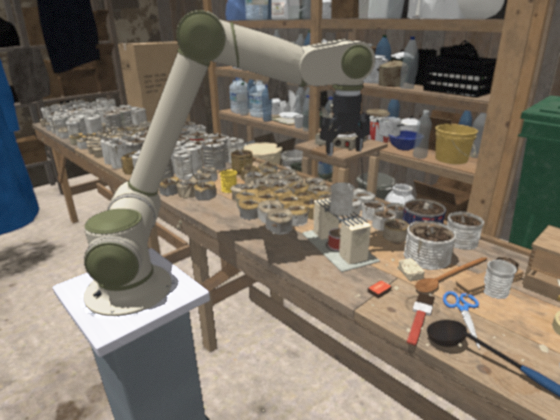

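View pics/w9.png

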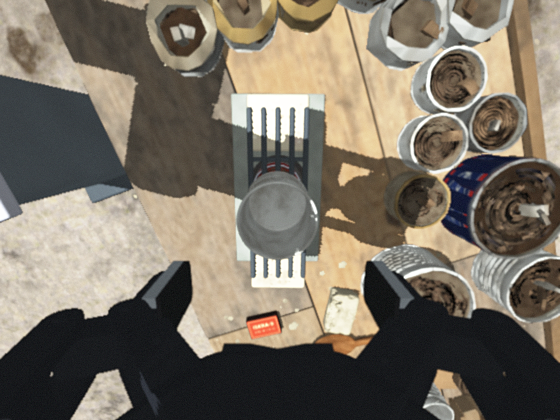

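The scene view shows the whole stack standing at (342,225), with the tin upright on the grate. In the wrist view the tin is at (278,215) and the grate is still centred. The tin's rim is at (566,-254) and the candle at (566,-253) mm, and nothing is touching the gripper. Handing in.

```bash
python3 -c "
from rig import close_job
print(close_job())"
```

```text
the job is handed in; nothing more can be done
None
```

I set up the boil test and handed it in at about 39 s of the 138 s allowed: the tin stands about 1 mm off the candle's axis, on a level grate across both bricks. The matchbox and wax block were never touched. The hand-in reported no verdict.

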